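# Close the shielding of a sensor head with its flanged nut

### The arm

A 7-joint arm with a two-finger parallel gripper is mounted at the origin on the work surface. World frame = base frame: x ahead of the robot, y to its left, z up, the work surface at z = 0. Lengths are in mm, angles in rad, forces in N, time in s.
With the tool pointing down it reaches from about 425 to 800 mm from the base axis. Payload 8.3 kg.
Tool frame: the origin (TCP) lies between the finger pads; the fingertips stand 8 mm ahead of it and the grasp point (between the pads) lies 11 mm behind it; y points along the fingers, x is the direction in which the jaws open and shut, and the axes are right-handed (so a half turn about y gives the same grasp; the last joint's range is limited). The gripper opens to 85 mm and grips with 20 to 120 N. Pads are 22 mm wide; open, the fingers measure 114 mm over their backs; the gripper's body (76 mm by 85 mm) begins 54 mm behind the grasp point. The pads swing forward as they close: fully open they stand 13 mm farther back than shut.
Start: joints at [-1.283, 0.383, 0.016, 1.37, -0.006, 1.388, -0.046], TCP at [214.729, 586.937, 239.279] pointing down, gripper open.
Joint ranges: [-2.95, 2.95], [-0.25, 2.06], [-1.52, 1.56], [0.18, 2.33], [-1.44, 4.58], [0.02, 2.06], [-3.01, 3.01]. Speed limits (rad/s): [2.39, 2.39, 3.01, 3.01, 3.14, 3.14, 3.14].

### API

Orientations are given as a unit quaternion [w, x, y, z].
In Python, from bench import bot gives the robot as it stands.
- The arm moves only by the tool drive_tool, never from a script. Its argument "rows" is text: rows parted by semicolons, each of 5 numbers parted by spaces: the shift along the tool's x, y, z in m, then the turn about the tool's y in degrees, then the opening in per cent of the stroke, from 0 (shut) to 100 (fully open). A call has 1 to 5 rows; each row shifts and turns the pose as measured when the row begins, along the tool's axes as they then stand; what a row does not reach is not made up. A row lasts 1/12 s, in which the tool goes at most 41.7 mm and 7.16 degrees, less where a joint would pass 70% of its speed; a pose out of reach is approached as far as the arm can. A call is refused whole if a number of a shift passes 0.0417 or a number of a turn 7.16, either way. A call with a gripper value outside its range is refused whole. The fingers move at their own pace and stop on an object; the grip force is fixed at half the most. Time passes only in rows, so rows that do not move let the fingers close. It gives the time, the measured TCP pose, the force and the opening at its end, in the units of the state.
- bot.state(): the state, without advancing time (a new reading comes with each control period).
- bot.read_camera(name): name is "scene" or "top" or "wrist"; returns a dict with "image" (400x640x3 uint8, red, green, blue), "fx", "fy", "cx", "cy" (pixels), "rvec" (rotation vector, rad) and "tvec" (3), from world to camera coordinates, as OpenCV has them; the wrist camera has in their place "mount" (4x4, takes a point from camera to tool coordinates, whose origin is the TCP and whose axes are the tool frame's). Camera axes: x right, y down, z forward; pixel columns grow to the right and rows downward; lengths in mm; the calibration is good to about 2 mm. A picture is of the moment at which its call begins: read the wrist's pose just before it. There is no depth.
- bot.close_job(): hands the job in, once; it reports no verdict.
The state is a dict: "time": time; "joint_positions": joint angles; "dq": joint speeds; "tau": joint torques, N m; "position": TCP position; "orientation": TCP orientation; "wrist_force": force on the tool from outside, world axes, zero at the start; "torque": the same for the moment, N m; "gripper_width": finger opening in mm.
Only numpy, scipy, OpenCV 4.12 (cv2) and the standard library are available. Lean on these libraries where they do the work, as an engineer would, in place of code of your own. Each camera call takes 0.05 s, during which the arm holds its last target.

### The job

Put the two shielding cans back over the copper sensor core on the sloping mount, mouth down and fully home on the plate: the smaller can first, then the larger one over it. Then set the flanged hex nut on the end of the threaded stud so that its two cross pins rest on the flat lands, turn it backward (counterclockwise) until it drops off the thread start, and turn it forward (clockwise) until its flange is home against the larger can. Let go of everything and leave the other things on the bench where they are.

Things in the scene. Friction and masses are not known exactly. Their poses are not given: they have to be found in the camera images.
- stud: Fixed steel stud square on the sloping plate (160 x 150 mm) of a grey mount. Origin: on its axis at the plate's surface, 70 mm above the bench. z runs along the stud to its free end and leans 25 degrees from vertical, mostly away from the robot; y is level; x points down the slope. Round its foot is a copper core, 38 mm diameter, 45 mm tall. All 'from the plate' distances are along this z.
- stud_end (a point): Free end of the stud, on its axis, 95 mm from the plate. The bare shank is 17 mm thick and tapers over the last 6 mm to 10 mm. Below the lands it has a coarse right-hand two-start thread, 28 mm outside diameter, lowering a nut 2.58 mm per rad turned clockwise (seen from this end). The mount's base is 190 x 150 mm; its highest plate edge, on the robot's side, is 104 mm above the bench.
- stud_lands (a point): On the axis, level with the thread's two flat top lands, 87.2 mm from the plate. A nut let down squarely with its pins along the stud's x (either way, within 30 degrees) rests on them, underside 83.2 mm from the plate. From pins along x, turning clockwise there is blocked by dogs after about 50 degrees; counterclockwise the pins come off the lands after 60 degrees.
- thread_entry (a point): On the axis at the thread entry, 79.5 mm from the plate. Once 60 to 90 degrees back (counterclockwise) from pins along x, the nut can drop 6 to 7 mm, underside then 75 to 77 mm from the plate; dogs stop it at about 92 degrees. Clockwise from there the pins go under the lands; the flange meets the larger can (70 mm from the plate) after 135 to 175 degrees, then tightens.
- inner_can_center (a point): Centre (half-way up, on the axis) of the smaller aluminium shielding can: 50 mm outside diameter, 65 mm tall, 3 mm wall, standing mouth down on the bench. Its top has a central hole 37 mm in diameter that passes over the stud. z points from mouth to top. Home on the plate, this centre is 32.5 mm from the plate. About 120 g.
- outer_can_center (a point): Centre (half-way up, on the axis) of the larger aluminium shielding can, same shape: 66 mm outside diameter, 70 mm tall, 3.5 mm wall, standing mouth down, top hole 37 mm. z points from mouth to top. Home on the plate, this centre is 35 mm from the plate. About 180 g.
- nut_center (a point): Centre (18 mm above the underside) of the dark flanged hex nut: 36 mm tall, 46 across flats, flange below 60 mm wide, 5 thick, bore 33 mm. z: flange to top. Two 4 mm pins stick into the bore along its x, 6 mm above the underside, tips 20 mm apart; white marks on the top show their direction. Flats face 0, 60, 120... degrees from x. About 200 g.
- barrel: Bystander: stepped aluminium lens barrel, 90 mm diameter, 75 mm tall, standing; origin under its centre.
- heatsink: Bystander: dark finned heat sink 80 x 60 x 40 mm; origin under its centre.

How it is judged:
By the outcome, as a careful person would: the job done as asked, in the order asked, and still so for the second after the job is handed in, with the robot touching nothing.
It also fails if it takes over 72 s, if anything falls off the work surface, if the arm or the gripper's body presses on something with over 40 N, if the wrist force passes 120 N, or if a joint passes its speed limit or range.

## Working session

There is one attempt and no reset: what is moved stays moved. The work goes in short steps, Python scripts to look and compute and a tool call to move; the robot and the scene stay as the last step left them, time stands still between calls to the robot, and variables do not carry over. Pictures are saved under pics/ and viewed, and the job is handed in when it is done.

Besides the shell and the picture viewer there is one more tool, called after "Call:" as a command line: name --argument value ..., lists and objects as JSON in quotes. drive_tool: Moves the arm, as the interface text tells. Its arguments: {"type":"object","properties":{"rows":{"type":"string"}},"required":["rows"]}

```bash
ls -la; mkdir -p pics; python3 - <<'E'
from bench import bot
import cv2
s=bot.state()
for k,v in s.items(): print(k,v)
for n in ["scene","top","wrist"]:
    r=bot.read_camera(n)
    cv2.imwrite(f"pics/{n}0.png",r["image"][:,:,::-1])
    print(n,{k:v for k,v in r.items() if k!="image"})
E
```

```text
total 12
drwxr-xr-x  3 agent agent 4096 Dec  7 00:11 .
drwxr-xr-x 23 root  root  4096 Dec  7 00:11 ..
drwxr-xr-x  2 agent agent 4096 Dec  7 00:11 pics
time 0.0
joint_positions [-1.2828823   0.38423143  0.01637357  1.37116651 -0.00631756  1.38822724
 -0.04650805]
dq [ 2.04648503e-03 -2.65240479e-04  1.33265793e-03 -2.92109883e-04
  6.27134558e-05  9.12071397e-04  9.40456264e-04]
tau [-7.84324639e-04 -6.27599430e+01  8.43816027e-01 -3.71823764e+01
  1.64946582e-02  1.42210023e-02 -1.72157405e-05]
position [214.57732623 586.47603656 238.27746173]
orientation [-0.5791639   0.57997866  0.40451751 -0.40565936]
wrist_force [ 0.18930128 -0.33173876  0.48643025]
torque [ 0.08538052  0.05509875 -0.06897817]
gripper_width 85.35664837698462
scene {'fx': 370.6844448534858, 'fy': 370.6844448534858, 'cx': 321.9141550796672, 'cy': 203.0555511453295, 'rvec': array([ 1.36833955,  2.31665611, -0.77359927]), 'tvec': array([ 256.4344022 , -340.17361878, 1472.34937231])}
top {'fx': 407.5561927871871, 'fy': 407.5561927871871, 'cx': 319.0053457959179, 'cy': 201.06230640718562, 'rvec': array([ 2.11296043, -2.13307658,  0.19834753]), 'tvec': array([ 10.5121352 , 597.22350522, 997.37345919])}
wrist {'fx': 289.6315720771078, 'fy': 289.6315720771078, 'cx': 317.2094711920608, 'cy': 199.93997205224713, 'mount': array([[ 9.99999544e-01, -2.17785250e-04,  9.30292348e-04,
         9.99219895e-01],
       [-9.52186073e-04, -3.07509427e-01,  9.51544558e-01,
        -1.34476283e+02],
       [ 7.88412975e-05, -9.51545009e-01, -3.07509494e-01,
         7.99773805e+01],
       [ 0.00000000e+00,  0.00000000e+00,  0.00000000e+00,
         1.00000000e+00]])}
```

```bash
cat > h.py <<'E'
import numpy as np, cv2
from scipy.spatial.transform import Rotation as R
from bench import bot
def q2m(q): return R.from_quat([q[1],q[2],q[3],q[0]]).as_matrix()
def cam(name):
    s=bot.state(); r=bot.read_camera(name)
    K=np.array([[r['fx'],0,r['cx']],[0,r['fy'],r['cy']],[0,0,1]])
    if name=='wrist':
        T=np.eye(4);T[:3,:3]=q2m(s['orientation']);T[:3,3]=s['position']
        W=T@r['mount']; Rc=W[:3,:3]; o=W[:3,3]
    else:
        Rw=cv2.Rodrigues(np.array(r['rvec']))[0]; Rc=Rw.T; o=-Rc@r['tvec']
    return dict(img=r['image'],K=K,R=Rc,o=o)
def ray(c,u,v):
    d=c['R']@np.linalg.inv(c['K'])@np.array([u,v,1.]); return c['o'],d/np.linalg.norm(d)
def onz(c,u,v,z):
    o,d=ray(c,u,v); return o+d*(z-o[2])/d[2]
def proj(c,p):
    x=c['R'].T@(np.asarray(p,float)-c['o']); y=c['K']@x; return y[:2]/y[2]
def two(c1,p1,c2,p2):
    o1,d1=ray(c1,*p1);o2,d2=ray(c2,*p2)
    A=np.stack([d1,-d2],1); t=np.linalg.lstsq(A,o2-o1,rcond=None)[0]
    a=o1+t[0]*d1;b=o2+t[1]*d2; return (a+b)/2,np.linalg.norm(a-b)
def crop(c,u,v,h,name,k=6):
    w=int(h*1.3);u=int(u);v=int(v)
    im=c['img'][max(0,v-h):v+h,max(0,u-w):u+w,::-1]
    k=min(k,600//im.shape[0],800//im.shape[1])
    cv2.imwrite('pics/'+name,cv2.resize(im,None,fx=k,fy=k,interpolation=cv2.INTER_CUBIC)); print(name,max(0,u-w),max(0,v-h),k)
def st():
    s=bot.state();M=q2m(s['orientation'])
    print('t %.2f'%s['time'],'p',np.round(s['position'],1),'y',np.round(M[:,1],3),'x',np.round(M[:,0],3),'F',np.round(s['wrist_force'],1),'w %.1f'%s['gripper_width'],'q',np.round(s['joint_positions'],3)); return s,M
E
python3 - <<'E'
from h import *
st()
t=cam('top');s=cam('scene')
for n,c in(('top',t),('scene',s)): print(n,c['o'])
crop(t,323,240,45,'t_stud.png');crop(t,204,228,50,'t_nut.png')
crop(t,443,259,20,'t_in.png',12); crop(s,328,196,45,'s_stud.png'); crop(s,415,250,40,'s_nut.png')
E
```

```text
t 0.15 p [214.6 586.6 238.5] y [-0.001 -0.001 -1.   ] x [ 0.344  0.939 -0.002] F [-1.1 -0.5  0.4] w 85.3 q [-1.283  0.384  0.016  1.371 -0.006  1.388 -0.047]
top [ 401.46587229    5.0625595  1091.02692962]
scene [1153.08411295  319.2073267   958.01517668]
t_stud.png 265 195 6
t_nut.png 139 178 6
t_in.png 417 239 12
s_stud.png 270 151 6
s_nut.png 363 210 6
```

```bash
python3 - <<'E'
from h import *
t=cam('top');s=cam('scene')
def T(x,y,k=6,o=(265,195)): return (x/k+o[0],y/k+o[1])
print('outer',onz(t,204.8,194.7,70),'inner',onz(t,443.7,258,65))
a=onz(t,194.3,259,36);b=onz(t,207.7,265.3,36);print('nut',a,b,(a+b)/2,np.linalg.norm(a-b),np.degrees(np.arctan2(*(b-a)[1::-1])))
C=[onz(t,*T(*p),z) for p,z in (((160,118),36.2),((498,78),36.2),((560,400),103.8),((190,448),103.8))]
for c in C: print(c)
C=np.array(C);m=C.mean(0);print('centre',m)
ax=(C[0]+C[1]-C[2]-C[3])/2;ay=(C[0]+C[3]-C[1]-C[2])/2
print('down-slope',ax,np.linalg.norm(ax),np.degrees(np.arctan2(ax[1],ax[0])),'y',ay,np.linalg.norm(ay),np.degrees(np.arctan2(ay[1],ay[0])))
az=np.degrees(np.arctan2(ax[1],ax[0]))
S=lambda x,y:(x/6+270,y/6+151)
for nm,p,q in (('endTL',(160,118),(412,433)),('TR',(498,78),(152,347)),('BR',(560,400),(258,68)),('BL',(190,448),(525,150)),('studend',(338,122),(313,183)),('corebase',(350,250),(342,240))):
  print(nm,two(t,T(*p),s,S(*q)))
for n,c in(('t',t),('s',s)):
  pass
E
```

```text
outer [614.02628747 296.86944685  70.        ] inner [ 448.02654323 -304.89735462   65.        ]
nut [452.81610381 326.34075427  36.        ] [436.50536231 291.26992544  36.        ] [444.66073306 308.80533985  36.        ] 38.67820216887401 -114.94219687311517
[565.48862323  76.75213893  36.2       ]
[581.7753887  -71.09560141  36.2       ]
[439.47830249 -88.04120655 103.8       ]
[421.94376879  59.79245923 103.8       ]
centre [502.1715208   -5.64805245  70.        ]
down-slope [142.92097032  16.95264242 -67.6       ] 159.00803703833003 6.764560750226488 y [-16.91064959 147.84070307   0.        ] 148.80471616332073 96.52537521213664
endTL (array([566.49170717,  75.33304325,  34.0057125 ]), np.float64(3.4043530977927396))
TR (array([582.47106575, -70.69190737,  29.79026956]), np.float64(1.8912373943231167))
BR (array([439.34787783, -87.77031154,  98.8009623 ]), np.float64(1.610740055116348))
BL (array([421.78620438,  60.79820617,  98.01005646]), np.float64(1.4764359834819945))
studend (array([543.46229884,   0.75638993, 160.98226358]), np.float64(2.0491420152621322))
corebase (array([502.73596317,  -3.57249981,  72.61982515]), np.float64(3.372918605770344))
```

Call:
drive_tool --rows "-0.031 0 -0.027 0 100;-0.031 0 -0.027 0 100;-0.031 0 -0.027 0 100;-0.031 0 -0.027 -7 100;-0.031 0 -0.027 -7 100"

```text
time: 0.77
position: [286.6, 400.1, 234.4]
orientation: [0.523, -0.522, -0.474, 0.479]
wrist_force: [1.9, 0.3, 0.5]
gripper_width: 85.4
```

```bash
python3 -c "
from h import *
st()"
```

```text
t 0.77 p [286.6 400.1 234.4] y [-0.006 -0.002 -1.   ] x [ 0.092  0.996 -0.003] F [1.9 0.3 0.5] w 85.4 q [-1.077  0.102  0.071  1.731 -0.011  1.314  0.475]
```

```bash
cat >> h.py <<'E'
def plan(p,az=None,step=40.,fast=41.5):
    """print rows from the measured pose to TCP p with tool x at azimuth az (deg, mod 180)"""
    s,M=st(); P=np.array(s['position']); M=M.copy(); p=np.array(p,float)
    turn=0.
    if az is not None:
        # desired x: horizontal-ish direction projected off y
        d=np.array([np.cos(np.radians(az)),np.sin(np.radians(az)),0]);y=M[:,1]
        d=d-y*(d@y);d/=np.linalg.norm(d)
        if d@M[:,0]<0:d=-d
        turn=np.degrees(np.arctan2(np.cross(M[:,0],d)@y,M[:,0]@d))
    D=p-P; n=max(1,int(np.ceil(max(np.linalg.norm(D)/step,abs(turn)/7.))))
    out=[]
    for i in range(n):
        l=M.T@D/n/1000
        out.append('%.4f %.4f %.4f %.1f'%(*l,turn/n))
        M=M@R.from_rotvec([0,np.radians(turn/n),0]).as_matrix()
    print('dist %.1f turn %.1f rows %d'%(np.linalg.norm(D),turn,n),'tool total',np.round(M.T@D,1))
    print('; '.join(out))
E
python3 -c "
from h import *
plan([425,49,270],96.65)"
```

```text
t 0.77 p [286.6 400.1 234.4] y [-0.006 -0.002 -1.   ] x [ 0.092  0.996 -0.003] F [1.9 0.3 0.5] w 85.4 q [-1.077  0.102  0.071  1.731 -0.011  1.314  0.475]
dist 379.1 turn -11.9 rows 10 tool total [-364.8  -35.6  -96.6]
-0.0337 -0.0036 -0.0170 -1.2; -0.0340 -0.0036 -0.0163 -1.2; -0.0344 -0.0036 -0.0156 -1.2; -0.0347 -0.0036 -0.0149 -1.2; -0.0350 -0.0036 -0.0141 -1.2; -0.0353 -0.0036 -0.0134 -1.2; -0.0356 -0.0036 -0.0127 -1.2; -0.0358 -0.0036 -0.0119 -1.2; -0.0360 -0.0036 -0.0112 -1.2; -0.0363 -0.0036 -0.0104 -1.2
```

Call:
drive_tool --rows "-0.034 -0.004 -0.017 -1.2 100;-0.034 -0.004 -0.0165 -1.2 100;-0.0345 -0.004 -0.0155 -1.2 100;-0.035 -0.004 -0.015 -1.2 100;-0.035 -0.004 -0.014 -1.2 100"

```text
time: 1.18
position: [359.1, 214.2, 254.7]
orientation: [0.495, -0.492, -0.505, 0.508]
wrist_force: [1.0, -0.0, 0.5]
gripper_width: 85.4
```

Call:
drive_tool --rows "-0.0355 -0.004 -0.0135 -1.2 100;-0.0355 -0.004 -0.0125 -1.2 100;-0.036 -0.004 -0.012 -1.2 100;-0.036 -0.004 -0.011 -1.2 100;-0.036 -0.004 -0.0105 -1.2 100"

```text
time: 1.6
position: [432.1, 29.5, 276.8]
orientation: [-0.467, 0.464, 0.533, -0.532]
wrist_force: [0.7, 0.9, -0.1]
gripper_width: 85.2
```

```bash
python3 -c "
from h import *
plan([330,39,270],96.65)"
```

```text
t 1.60 p [432.1  29.5 276.8] y [-0.002  0.004 -1.   ] x [-0.134  0.991  0.004] F [ 0.7  0.9 -0.1] w 85.2 q [-0.689 -0.082  0.522  1.81   0.037  1.404  1.531]
dist 102.8 turn 1.1 rows 3 tool total [ 21.2   7.1 100.4]
0.0077 0.0024 0.0333 0.4; 0.0075 0.0024 0.0334 0.4; 0.0073 0.0024 0.0334 0.4
```

Call:
drive_tool --rows "0.005 0.002 0.04 0.4 100;0 0 0.04 0.4 100;0 0 0.04 0 100;0 0 0.04 0 100"

```text
time: 1.93
position: [346.4, 15.5, 276.0]
orientation: [0.469, -0.469, -0.528, 0.531]
wrist_force: [-0.2, -0.5, 0.7]
gripper_width: 85.2
```

```bash
python3 -c "
from h import *
st()"
```

```text
t 1.93 p [346.4  15.5 276. ] y [-0.003 -0.002 -1.   ] x [-0.12   0.993 -0.002] F [-0.2 -0.5  0.7] w 85.2 q [-0.281 -0.253  0.115  1.964  0.031  1.433  1.518]
```

Call:
drive_tool --rows "0 0 0.04 0 100;0 0 0.04 0 100"

```text
time: 2.1
position: [336.8, 14.0, 274.1]
orientation: [0.471, -0.467, -0.525, 0.534]
wrist_force: [0.2, -0.1, 0.2]
gripper_width: 85.4
```

```bash
python3 -c "
from h import *
st()"
```

```text
t 2.10 p [336.8  14.  274.1] y [-0.012 -0.006 -1.   ] x [-0.121  0.993 -0.004] F [ 0.2 -0.1  0.2] w 85.4 q [ 1.000e-03 -2.530e-01 -1.130e-01  1.970e+00 -2.400e-02  1.436e+00
  1.587e+00]
```

```bash
python3 -c "
from h import *
plan([448,-305,185],96.65)"
```

```text
t 2.10 p [336.8  14.  274.1] y [-0.012 -0.006 -1.   ] x [-0.121  0.993 -0.004] F [ 0.2 -0.1  0.2] w 85.4 q [ 1.000e-03 -2.530e-01 -1.130e-01  1.970e+00 -2.400e-02  1.436e+00
  1.587e+00]
dist 349.4 turn 0.3 rows 9 tool total [-329.3   89.6  -74.6]
-0.0366 0.0100 -0.0081 0.0; -0.0366 0.0100 -0.0081 0.0; -0.0366 0.0100 -0.0081 0.0; -0.0366 0.0100 -0.0082 0.0; -0.0366 0.0100 -0.0082 0.0; -0.0366 0.0100 -0.0082 0.0; -0.0366 0.0100 -0.0082 0.0; -0.0366 0.0100 -0.0082 0.0; -0.0366 0.0100 -0.0083 0.0
```

Call:
drive_tool --rows "-0.037 0.01 -0.008 0 100;-0.037 0.01 -0.008 0 100;-0.037 0.01 -0.008 0 100;-0.037 0.01 -0.008 0 100;-0.037 0.01 -0.008 0 100"

```text
time: 2.52
position: [402.6, -160.5, 227.6]
orientation: [0.46, -0.464, -0.532, 0.539]
wrist_force: [0.9, 1.5, 0.2]
gripper_width: 85.3
```

Call:
drive_tool --rows "-0.037 0.01 -0.008 0 100;-0.037 0.01 -0.008 0 100;-0.037 0.01 -0.008 0 100;-0.036 0.01 -0.008 0 100;0 0 0 0 100"

```text
time: 2.93
position: [456.2, -316.1, 185.1]
orientation: [0.46, -0.466, -0.529, 0.539]
wrist_force: [-0.3, -0.1, 0.2]
gripper_width: 85.3
```

```bash
python3 -c "
from h import *
plan([448,-305,185],96.65)
c=cam('wrist');cv2.imwrite('pics/w1.png',c['img'][:,:,::-1]); print(proj(c,[448,-305,65]))"
```

```text
t 2.93 p [ 456.2 -316.1  185.1] y [-0.003 -0.016 -1.   ] x [-0.142  0.99  -0.016] F [-0.3 -0.1  0.2] w 85.3 q [ 0.297  0.263  0.291  1.665 -0.063  1.218  2.313]
dist 13.8 turn 1.5 rows 1 tool total [12.  -0.1  6.9]
0.0122 -0.0001 0.0066 1.5
[330.77908196 190.6899547 ]
```

```bash
cat >> h.py <<'E'
def ring(c,u,v,h,thr,name=None,inv=False):
    g=cv2.cvtColor(c['img'],cv2.COLOR_RGB2GRAY)
    m=(g>thr) if not inv else (g<thr); z=np.zeros_like(g);z[int(v-h):int(v+h),int(u-h):int(u+h)]=255
    m=(m*255).astype(np.uint8)&z
    cs=sorted(cv2.findContours(m,cv2.RETR_EXTERNAL,cv2.CHAIN_APPROX_NONE)[0],key=cv2.contourArea)
    e=cv2.fitEllipse(cs[-1]); return e
E
python3 -c "
from h import *
c=cam('wrist');s,M=st()
e=ring(c,332,192,40,150);print(e);p=onz(c,*e[0],65);print(p, 'diam',np.linalg.norm(onz(c,e[0][0]+e[1][0]/2,e[0][1],65)-p)*2)
t=cam('top');e=ring(t,443,258,18,150);print(e,onz(t,*e[0],65))
plan([p[0],p[1],90],96.65)
"
```

```text
t 3.03 p [ 456.6 -311.3  187. ] y [-0.001 -0.014 -1.   ] x [-0.145  0.989 -0.014] F [-0.6  0.5  0.5] w 85.4 q [ 0.294  0.256  0.286  1.669 -0.063  1.221  2.308]
((329.51422119140625, 191.40646362304688), (51.359920501708984, 53.36112976074219), 81.41445922851562)
[ 449.10009569 -303.29816125   65.        ] diam 47.060005069394336
((442.97491455078125, 257.4302673339844), (16.994905471801758, 18.671669006347656), 148.7107696533203) [ 449.45255833 -303.18201778   65.        ]
t 3.08 p [ 457.1 -309.7  187.9] y [ 0.    -0.014 -1.   ] x [-0.147  0.989 -0.014] F [ 1.2 -0.3 -0.5] w 85.3 q [ 0.292  0.254  0.285  1.67  -0.063  1.221  2.308]
dist 98.4 turn 1.8 rows 3 tool total [ 8.7 97.8  7.1]
0.0030 0.0326 0.0023 0.6; 0.0029 0.0326 0.0023 0.6; 0.0029 0.0326 0.0023 0.6
```

Call:
drive_tool --rows "0.004 0.025 0.004 0.6 100;0.004 0.035 0.003 0.6 100;0.001 0.035 0 0.6 100;0 0.030 0 0 100;0 0.010 0 0 100"

```text
time: 3.5
position: [456.0, -297.9, 58.3]
orientation: [-0.459, 0.477, 0.53, -0.53]
wrist_force: [-0.4, -0.3, -0.5]
gripper_width: 85.3
```

```bash
python3 -c "
from h import *
plan([449.2,-303.3,33],96.65)"
```

```text
t 3.50 p [ 456.  -297.9   58.3] y [ 0.019 -0.017 -1.   ] x [-0.123  0.992 -0.019] F [-0.4 -0.3 -0.5] w 85.3 q [ 0.299  0.364  0.263  1.845 -0.111  0.922  2.305]
dist 26.7 turn 0.5 rows 1 tool total [-4.1 25.3  7.8]
-0.0040 0.0253 0.0078 0.5
```

Call:
drive_tool --rows "-0.004 0.012 0.006 0 100;0 0.011 0.002 0 100;0 0 0 0 100"

```text
time: 3.75
position: [450.0, -298.5, 35.3]
orientation: [-0.458, 0.475, 0.532, -0.53]
wrist_force: [-0.7, 0.7, 0.1]
gripper_width: 85.6
```

```bash
python3 -c "
from h import *
plan([449.2,-303.3,32],96.65)"
```

```text
t 3.75 p [ 450.  -298.5   35.3] y [ 0.021 -0.014 -1.   ] x [-0.13   0.991 -0.017] F [-0.7  0.7  0.1] w 85.6 q [ 0.313  0.388  0.256  1.873 -0.124  0.871  2.329]
dist 5.9 turn 0.8 rows 1 tool total [-4.6  3.4  1.4]
-0.0046 0.0034 0.0015 0.8
```

Call:
drive_tool --rows "-0.0045 0.0035 0.0015 0.8 100;0 0 0 0 0;0 0 0 0 0;0 0 0 0 0;0 0 0 0 0"

```text
time: 4.17
position: [453.2, -303.8, 37.2]
orientation: [-0.458, 0.482, 0.53, -0.526]
wrist_force: [0.2, -0.9, -1.1]
gripper_width: 48.6
```

```bash
python3 -c "
from h import *
st()"
```

```text
t 4.17 p [ 453.2 -303.8   37.2] y [ 0.029 -0.017 -0.999] x [-0.116  0.993 -0.02 ] F [ 0.2 -0.9 -1.1] w 48.6 q [ 0.317  0.391  0.26   1.865 -0.129  0.869  2.326]
```

Call:
drive_tool --rows "0 -0.02 0.001 0 0;0.01 -0.035 0.002 0 0;0.02 -0.03 0 0 0;0.03 -0.02 0 0 0;0.035 -0.02 0 0 0"

```text
time: 4.58
position: [431.7, -211.3, 161.2]
orientation: [-0.463, 0.483, 0.526, -0.525]
wrist_force: [1.0, 0.7, -1.8]
gripper_width: 48.7
```

```bash
python3 -c "
from h import *
plan([440,-14.5,195],96.65)
c=cam('wrist');cv2.imwrite('pics/w2.png',c['img'][:,:,::-1])"
```

```text
t 4.58 p [ 431.7 -211.3  161.2] y [ 0.021 -0.018 -1.   ] x [-0.104  0.994 -0.02 ] F [ 1.   0.7 -1.8] w 48.7 q [ 0.162  0.107  0.237  1.898 -0.018  1.114  2.08 ]
dist 199.8 turn -0.6 rows 5 tool total [193.8 -37.1 -31.6]
0.0388 -0.0074 -0.0059 -0.1; 0.0388 -0.0074 -0.0060 -0.1; 0.0388 -0.0074 -0.0061 -0.1; 0.0388 -0.0074 -0.0061 -0.1; 0.0388 -0.0074 -0.0062 -0.1
```

```bash
cat >> h.py <<'E'
AZ=np.radians(6.65);O=np.array([502.2,-5.6,70.]);t25=np.radians(25)
a_=np.array([np.cos(AZ),np.sin(AZ),0]);k_=np.array([0,0,1.])
zs=np.sin(t25)*a_+np.cos(t25)*k_;xs=np.cos(t25)*a_-np.sin(t25)*k_;ys=np.cross(zs,xs)
def sfr(p): d=np.asarray(p)-O; return np.round([d@xs,d@ys,d@zs],1)
E
python3 -c "
from h import *
s,M=st();c=cam('wrist')
Minv=M.T
e=ring(c,318,290,60,170);print(e)
g=cv2.cvtColor(c['img'],cv2.COLOR_RGB2GRAY)
s,M=st()
for u,v in (e[0],(318,289)):
  o,d=ray(c,u,v);o=M.T@(o-np.array(s['position']));d=M.T@d;print('can axis in tool at top',o+d*(-28-o[1])/d[1])
E_=O-73*xs;G0=E_+25*a_+48*k_
print('G0',G0)
T0=G0-11*k_+4*a_
print('T0',T0);plan(T0+30*k_,96.65)
"
```

```text
t 4.63 p [ 433.9 -204.1  165. ] y [ 0.025 -0.016 -1.   ] x [-0.111  0.994 -0.018] F [0.9 6.8 1.2] w 48.7 q [ 0.156  0.099  0.228  1.898 -0.019  1.119  2.073]
((315.2546081542969, 317.3618469238281), (39.473121643066406, 85.0487060546875), 93.01701354980469)
t 4.68 p [ 434.5 -206.2  163.5] y [ 0.026 -0.016 -1.   ] x [-0.113  0.993 -0.019] F [ 0.  -0.4 -0.9] w 49.0 q [ 0.158  0.102  0.23   1.897 -0.02   1.114  2.08 ]
can axis in tool at top [  2.76328228 -28.         -10.98296277]
can axis in tool at top [  4.02578512 -28.           3.94446395]
G0 [461.31645565 -10.36654639 148.85113311]
T0 [465.28954399  -9.90333044 137.85113311]
t 4.68 p [ 434.5 -206.2  163.5] y [ 0.026 -0.016 -1.   ] x [-0.113  0.993 -0.019] F [ 0.  -0.4 -0.9] w 49.0 q [ 0.158  0.102  0.23   1.897 -0.02   1.114  2.08 ]
dist 198.7 turn -0.1 rows 5 tool total [191.3  -6.7 -53.4]
0.0383 -0.0013 -0.0106 -0.0; 0.0383 -0.0013 -0.0106 -0.0; 0.0383 -0.0013 -0.0106 -0.0; 0.0383 -0.0013 -0.0107 -0.0; 0.0383 -0.0013 -0.0107 -0.0
```

Call:
drive_tool --rows "0.038 -0.003 -0.0105 0 0;0.038 -0.003 -0.0105 0 0;0.038 -0.002 -0.0105 0 0;0.037 0 -0.0105 0 0;0.02 0 -0.006 0 0"

```text
time: 5.1
position: [462.7, -33.6, 172.0]
orientation: [-0.46, 0.487, 0.527, -0.522]
wrist_force: [-0.9, 0.0, -1.3]
gripper_width: 49.1
```

Call:
drive_tool --rows "0 0 0 0 0;0 0 0 0 0"

```text
time: 5.27
position: [463.3, -27.6, 172.0]
orientation: [-0.458, 0.484, 0.53, -0.524]
wrist_force: [-0.7, -1.0, -1.1]
gripper_width: 48.8
```

```bash
python3 -c "
from h import *
plan([465.3,-9.9,150],96.65)"
```

```text
t 5.27 p [463.3 -27.6 172. ] y [ 0.034 -0.018 -0.999] x [-0.111  0.994 -0.022] F [-0.7 -1.  -1.1] w 48.8 q [-0.071  0.059  0.05   1.921  0.018  1.128  1.654]
dist 28.3 turn -0.2 rows 1 tool total [17.8 21.8 -3.3]
0.0178 0.0218 -0.0032 -0.2
```

Call:
drive_tool --rows "0.009 0.011 -0.001 0 0;0.009 0.011 -0.001 0 0;0 0 0 0 0"

```text
time: 5.52
position: [464.5, -12.4, 149.5]
orientation: [-0.458, 0.486, 0.53, -0.523]
wrist_force: [-1.4, -0.0, -2.1]
gripper_width: 48.9
```

```bash
python3 -c "
from h import *
plan([465.3,-9.9,137],96.65)
c=cam('scene');crop(c,328,190,50,'s3.png');c=cam('wrist');cv2.imwrite('pics/w3.png',c['img'][:,:,::-1])"
```

```text
t 5.52 p [464.5 -12.4 149.5] y [ 0.035 -0.019 -0.999] x [-0.108  0.994 -0.023] F [-1.4 -0.  -2.1] w 48.9 q [-0.09   0.083  0.034  1.95   0.021  1.076  1.614]
dist 12.7 turn -0.4 rows 1 tool total [ 2.7 12.4 -0.7]
0.0027 0.0124 -0.0007 -0.4
s3.png 263 140 6
```

Call:
drive_tool --rows "0.002 0.006 -0.001 0 0;0 0.005 -0.001 0 0;0 0.004 -0.002 0 0;0 0.004 -0.003 0 0"

```text
time: 5.95
position: [474.3, -15.6, 133.4]
orientation: [-0.458, 0.489, 0.529, -0.52]
wrist_force: [-1.9, 0.9, 9.6]
gripper_width: 48.8
```

```bash
python3 -c "
from h import *
st()"
```

```text
t 5.95 p [474.3 -15.6 133.4] y [ 0.04  -0.021 -0.999] x [-0.101  0.995 -0.025] F [-1.9  0.9  9.6] w 48.8 q [-0.086  0.117  0.038  1.951  0.021  1.034  1.613]
```

Call:
drive_tool --rows "0.002 0.006 -0.001 0 0;0.002 0.006 -0.001 0 0;0.002 0.006 -0.001 0 0"

```text
time: 6.2
position: [486.5, -14.8, 124.3]
orientation: [-0.454, 0.496, 0.531, -0.516]
wrist_force: [-6.1, -5.0, 18.4]
gripper_width: 48.2
```

```bash
python3 -c "
from h import *
st()
c=cam('scene');crop(c,328,190,50,'s4.png')"
```

```text
t 6.20 p [486.5 -14.8 124.3] y [ 0.059 -0.025 -0.998] x [-0.096  0.995 -0.031] F [-6.1 -5.  18.4] w 48.2 q [-0.09   0.139  0.038  1.949  0.027  0.996  1.6  ]
s4.png 263 140 6
```

Call:
drive_tool --rows "0.004 0.006 0.004 0 0;0.002 0.006 0.004 0 0;0.002 0.006 0.003 0 0"

```text
time: 6.5
position: [491.7, -14.0, 117.6]
orientation: [-0.445, 0.508, 0.536, -0.507]
wrist_force: [-0.9, -4.8, 17.4]
gripper_width: 48.4
```

```bash
python3 -c "
from h import *
st()
c=cam('scene');crop(c,328,190,50,'s5.png');c=cam('wrist');cv2.imwrite('pics/w5.png',c['img'][:,:,::-1])"
```

```text
t 6.50 p [491.7 -14.  117.6] y [ 0.093 -0.03  -0.995] x [-0.089  0.995 -0.038] F [-0.9 -4.8 17.4] w 48.4 q [-0.095  0.135  0.036  1.974  0.038  0.943  1.581]
s5.png 263 140 6
```

```bash
python3 -c "
from h import *
s,M=st()
c=cam('wrist');crop(c,317,250,100,'w5c.png',3)
o,d=ray(c,315,172); E=o+d*((O-o)@zs)/(d@zs); print('E',E,sfr(E))
for v in (276,280,284):
  o,d=ray(c,317,v); b=d@(o-E);cc=(o-E)@(o-E)-65**2;D=b*b-cc
  print(v,D)
  if D>0:
    for sg in(-1,1):
      P=o+d*(-b+sg*D**.5); a=(P-E)/65; print(sg,np.round(a,3),'in stud',np.round([a@xs,a@ys,a@zs],3))
"
```

```text
t 6.60 p [491.9 -14.  117.2] y [ 0.093 -0.03  -0.995] x [-0.089  0.995 -0.038] F [ 5.1 -3.9 14.8] w 48.1 q [-0.095  0.135  0.036  1.974  0.038  0.941  1.581]
w5c.png 187 150 3
E [447.83772168 -18.32601722  95.86620569] [-61.2  -6.3  -0. ]
276 1334.4972503768513
-1 [0.303 0.08  0.95 ] in stud [-0.12   0.045  0.992]
1 [0.992 0.107 0.063] in stud [ 0.878 -0.008  0.478]
280 1129.5134948389823
-1 [0.341 0.083 0.936] in stud [-0.08   0.043  0.996]
1 [0.986 0.109 0.128] in stud [ 0.845 -0.006  0.536]
284 920.0773512779015
-1 [0.383 0.086 0.92 ] in stud [-0.035  0.042  0.999]
1 [0.974 0.111 0.198] in stud [ 0.805 -0.003  0.594]
```

Call:
drive_tool --rows "0 -0.02 0.004 0 0;0 -0.03 0.006 0 0;0 -0.03 0.02 0 0;-0.015 -0.025 0.03 0 0;-0.02 -0.02 0.03 0 0"

```text
time: 7.07
position: [396.2, -51.6, 236.4]
orientation: [-0.444, 0.506, 0.537, -0.509]
wrist_force: [0.7, -2.2, -0.6]
gripper_width: 48.0
```

```bash
python3 -c "
from h import *
plan([333,-95,262])
c=cam('scene');crop(c,328,175,60,'s6.png')"
```

```text
t 7.07 p [396.2 -51.6 236.4] y [ 0.092 -0.03  -0.995] x [-0.094  0.995 -0.039] F [ 0.7 -2.2 -0.6] w 48.0 q [-0.056 -0.186  0.071  2.004  0.044  1.23   1.668]
dist 80.8 turn 0.0 rows 3 tool total [-38.3 -29.9  64.6]
-0.0128 -0.0100 0.0215 0.0; -0.0128 -0.0100 0.0215 0.0; -0.0128 -0.0100 0.0215 0.0
s6.png 250 115 5
```

Call:
drive_tool --rows "-0.013 -0.01 0.0215 0 0;-0.013 -0.01 0.0215 0 0;-0.013 -0.01 0.0215 0 0;0.015 0 0.038 0 0;0.015 0 0.038 0 0"

```text
time: 7.53
position: [349.1, -78.6, 240.3]
orientation: [-0.455, 0.498, 0.529, -0.515]
wrist_force: [0.1, 0.5, -2.2]
gripper_width: 48.1
```

Call:
drive_tool --rows "0.015 0 0.038 0 0;0.015 0 0.038 0 0;0.015 0 0.038 0 0;0.015 0 0.038 0 0;0.015 0 0.038 0 0"

```text
time: 7.95
position: [315.9, -60.3, 208.1]
orientation: [0.48, -0.472, -0.52, 0.525]
wrist_force: [-1.0, 0.1, -1.5]
gripper_width: 47.8
```

```bash
python3 -c "
from h import *
st()"
```

```text
t 7.95 p [315.9 -60.3 208.1] y [-0.014  0.002 -1.   ] x [-0.093  0.996  0.004] F [-1.   0.1 -1.5] w 47.8 q [ 0.349 -0.252 -0.214  2.113 -0.056  1.289  1.823]
```

```bash
python3 -c "
from h import *
s,M=st()
c=cam('wrist');cv2.imwrite('pics/w7.png',c['img'][:,:,::-1])
P=np.array(s['position'])
for z0 in (0,4,8):
  G=P+M@[0,-11,z0]
  print(z0,'top',proj(c,G+17*zs),'mouthc',proj(c,G-48*zs),'mouth upslope',proj(c,G-48*zs-25*xs),'rim up',proj(c,G+17*zs-25*xs),'rim dn',proj(c,G+17*zs+25*xs))
"
```

```text
t 7.95 p [315.9 -60.3 208.1] y [-0.014  0.002 -1.   ] x [-0.093  0.996  0.004] F [-1.   0.1 -1.5] w 47.8 q [ 0.349 -0.252 -0.214  2.113 -0.056  1.289  1.823]
0 top [314.16186042 309.60267363] mouthc [313.59897918 208.65947542] mouth upslope [312.38265589 176.17788021] rim up [312.50855807 278.26128004] rim dn [315.43539041 333.7447819 ]
4 top [314.13338492 302.04989771] mouthc [313.57435715 202.46654386] mouth upslope [312.34605371 169.08269671] rim up [312.45749993 269.22319146] rim dn [315.42103806 327.27204118]
8 top [314.1043566  294.35049638] mouthc [313.54938873 196.18648741] mouth upslope [312.30888199 161.87711246] rim up [312.40529948 259.98289559] rim dn [315.40643963 320.68832189]
```

```bash
python3 -c "
from h import *
T=O+153*zs-11*k_;print(T);plan(T+[0,0,35],96.65)
"
```

```text
[566.42556312   1.88795465 197.66509142]
t 8.00 p [314.2 -60.3 206.8] y [-0.018  0.    -1.   ] x [-0.091  0.996  0.002] F [-1.   4.1 -3.6] w 48.0 q [ 0.383 -0.252 -0.244  2.115 -0.06   1.29   1.827]
dist 261.1 turn -1.4 rows 7 tool total [  32.6  -30.4 -257.2]
0.0056 -0.0043 -0.0366 -0.2; 0.0054 -0.0043 -0.0366 -0.2; 0.0053 -0.0043 -0.0367 -0.2; 0.0052 -0.0043 -0.0367 -0.2; 0.0050 -0.0043 -0.0367 -0.2; 0.0049 -0.0043 -0.0367 -0.2; 0.0048 -0.0043 -0.0367 -0.2
```

Call:
drive_tool --rows "0.005 -0.015 -0.034 -0.2 0;0.005 -0.012 -0.036 -0.2 0;0.005 -0.006 -0.037 -0.2 0;0.005 0 -0.037 -0.2 0;0.005 0 -0.037 -0.2 0"

```text
time: 8.42
position: [492.4, -20.6, 233.8]
orientation: [0.48, -0.469, -0.518, 0.53]
wrist_force: [0.0, -1.0, -1.4]
gripper_width: 48.5
```

```bash
python3 -c "
from h import *
plan([566,2,235],96.65)
"
```

```text
t 8.42 p [492.4 -20.6 233.8] y [-0.022 -0.002 -1.   ] x [-0.099  0.995  0.   ] F [ 0.  -1.  -1.4] w 48.5 q [ 0.302  0.137 -0.358  1.7    0.05   1.335  1.603]
dist 77.0 turn -1.0 rows 2 tool total [ 13.9  -2.8 -75.7]
0.0076 -0.0014 -0.0377 -0.5; 0.0073 -0.0014 -0.0378 -0.5
```

Call:
drive_tool --rows "0.007 -0.001 -0.035 -0.5 0;0.005 -0.001 -0.028 -0.5 0;0 0 -0.005 0 0;0 0 0 0 0"

```text
time: 8.75
position: [569.3, -4.0, 231.2]
orientation: [0.478, -0.466, -0.523, 0.53]
wrist_force: [-0.7, 0.1, -2.3]
gripper_width: 48.0
```

```bash
python3 -c "
from h import *
plan([566.4,1.9,198],96.65)
c=cam('scene');crop(c,328,190,50,'s8.png');c=cam('wrist');cv2.imwrite('pics/w8.png',c['img'][:,:,::-1]);c=cam('top');crop(c,323,240,45,'t8.png')
"
```

```text
t 8.75 p [569.3  -4.  231.2] y [-0.02   0.003 -1.   ] x [-0.108  0.994  0.005] F [-0.7  0.1 -2.3] w 48.0 q [ 0.243  0.306 -0.365  1.509  0.105  1.367  1.549]
dist 33.8 turn -0.4 rows 1 tool total [ 6.  33.2  1.5]
0.0060 0.0332 0.0016 -0.4
s8.png 263 140 6
t8.png 265 195 6
```

```bash
python3 -c "
from h import *
s,M=st();c=cam('wrist');crop(c,322,140,50,'w8c.png')
for h in (0,45,95): print(h,proj(c,O+h*zs))
P=np.array(s['position']);G=P+M@[1,-11,0];print('G',sfr(G))
"
```

```text
t 8.90 p [567.1  -4.5 231.9] y [-0.02   0.002 -1.   ] x [-0.108  0.994  0.004] F [-1.   0.3 -1.3] w 48.1 q [ 0.243  0.301 -0.364  1.513  0.104  1.367  1.55 ]
w8c.png 257 90 6
0 [320.78036442 125.18609539]
45 [321.62194724 149.38903798]
95 [322.86098109 185.02220952]
G [-14.3  -5.4 184.1]
```

Call:
drive_tool --rows "0.003 0.017 0 -0.4 0;0.003 0.016 0.001 0 0;0 0 0 0 0"

```text
time: 9.2
position: [562.9, -0.7, 201.6]
orientation: [0.475, -0.467, -0.524, 0.531]
wrist_force: [-1.0, 0.3, -1.8]
gripper_width: 47.8
```

```bash
python3 -c "
from h import *
s,M=st();c=cam('wrist');cv2.imwrite('pics/w9.png',c['img'][:,:,::-1])
P=np.array(s['position']);G=P+M@[0,-11,0];print('G',sfr(G))
g=sfr(G);T=O+(g[2]-20)*zs;print('to axis at -20, tool:',M.T@(T-G))
"
```

```text
t 9.20 p [562.9  -0.7 201.6] y [-0.015 -0.    -1.   ] x [-0.112  0.994  0.001] F [-1.   0.3 -1.8] w 47.8 q [ 0.239  0.306 -0.366  1.576  0.111  1.295  1.54 ]
G [ -4.9  -2.1 155. ]
to axis at -20, tool: [ 2.10486477 20.26547508  3.68946468]
```

Call:
drive_tool --rows "0.001 0.010 0.001 0 0;0.001 0.010 0.002 0 0;0 0.009 0.004 0 0"

```text
time: 9.5
position: [557.4, -0.8, 177.6]
orientation: [0.473, -0.471, -0.525, 0.528]
wrist_force: [2.8, -0.1, 3.4]
gripper_width: 48.0
```

```bash
cat >> h.py <<'E'
def gst(dz,gt=(0,-11,0)):
    s,M=st();P=np.array(s['position']);G=P+M@np.array(gt);g=sfr(G);T=O+(g[2]+dz)*zs
    print('G',g,'tool move to axis, dz %g:'%dz,np.round(M.T@(T-G),1)); return s,M,G
E
python3 -c "
from h import *
gst(-20);c=cam('wrist');crop(c,320,170,70,'w10.png',4);c=cam('scene');crop(c,328,190,50,'s10.png')
"
```

```text
t 9.50 p [557.4  -0.8 177.6] y [-0.005 -0.002 -1.   ] x [-0.11   0.994 -0.001] F [ 2.8 -0.1  3.4] w 48.0 q [ 0.242  0.304 -0.365  1.633  0.115  1.23   1.534]
G [ 1.000e-01 -1.600e+00  1.309e+02] tool move to axis, dz -20: [ 1.6 18.1  8.5]
w10.png 229 100 4
s10.png 263 140 6
```

Call:
drive_tool --rows "0.0005 0.009 0.004 0 0;0.0005 0.009 0.004 0 0"

```text
time: 9.77
position: [549.1, -0.5, 158.6]
orientation: [0.473, -0.471, -0.526, 0.528]
wrist_force: [-0.8, -0.3, -0.8]
gripper_width: 48.1
```

```bash
python3 -c "
from h import *
gst(-20);c=cam('wrist');crop(c,320,170,70,'w11.png',4)
"
```

```text
t 9.77 p [ 5.491e+02 -5.000e-01  1.586e+02] y [-0.004 -0.001 -1.   ] x [-0.11   0.994 -0.001] F [-0.8 -0.3 -0.8] w 48.1 q [ 0.245  0.303 -0.366  1.679  0.116  1.185  1.531]
G [  0.7  -0.3 110.3] tool move to axis, dz -20: [ 0.3 17.8  9. ]
w11.png 229 100 4
```

Call:
drive_tool --rows "0 0.008 0.0035 0 0;0 0.006 0.003 0 0"

```text
time: 9.98
position: [540.8, -1.5, 142.4]
orientation: [0.473, -0.47, -0.525, 0.529]
wrist_force: [0.7, 0.1, -2.2]
gripper_width: 48.0
```

```bash
python3 -c "
from h import *
gst(-20);c=cam('wrist');crop(c,320,170,70,'w12.png',4)
"
```

```text
t 9.98 p [540.8  -1.5 142.4] y [-0.007 -0.001 -1.   ] x [-0.11   0.994 -0.001] F [ 0.7  0.1 -2.2] w 48.0 q [ 0.248  0.302 -0.366  1.719  0.118  1.149  1.53 ]
G [ 0.  -0.3 92. ] tool move to axis, dz -20: [ 0.3 18.2  8.3]
w12.png 229 100 4
```

Call:
drive_tool --rows "0 0.008 0.0035 0 0;0 0.008 0.0035 0 0"

```text
time: 10.2
position: [540.3, -1.7, 133.0]
orientation: [-0.469, 0.475, 0.529, -0.525]
wrist_force: [-0.7, -0.5, -1.3]
gripper_width: 48.0
```

```bash
python3 -c "
from h import *
gst(-20);c=cam('wrist');crop(c,320,170,70,'w13.png',4)
"
```

```text
t 10.20 p [540.3  -1.7 133. ] y [ 0.011 -0.001 -1.   ] x [-0.11   0.994 -0.002] F [-0.7 -0.5 -1.3] w 48.0 q [ 0.25   0.298 -0.366  1.747  0.12   1.108  1.527]
G [ 3.3 -0.5 83.2] tool move to axis, dz -20: [ 0.5 16.6 11.7]
w13.png 229 100 4
```

Call:
drive_tool --rows "0 0.009 0.002 0 0;0 0.009 0.003 0 0"

```text
time: 10.42
position: [534.9, -2.5, 113.8]
orientation: [-0.469, 0.475, 0.529, -0.525]
wrist_force: [0.6, -0.3, -2.0]
gripper_width: 47.8
```

```bash
python3 -c "
from h import *
gst(-20);c=cam('wrist');crop(c,320,170,70,'w14.png',4);c=cam('scene');crop(c,328,190,50,'s14.png')
"
```

```text
t 10.42 p [534.9  -2.5 113.8] y [ 0.011 -0.002 -1.   ] x [-0.11   0.994 -0.003] F [ 0.6 -0.3 -2. ] w 47.8 q [ 0.25   0.307 -0.364  1.782  0.126  1.065  1.523]
G [ 6.5 -0.7 63.4] tool move to axis, dz -20: [ 0.6 15.3 14.5]
w14.png 229 100 4
s14.png 263 140 6
```

Call:
drive_tool --rows "0.0005 0.007 0.005 0 0;0 0.007 0.004 0 0;0 0 0 0 0"

```text
time: 10.77
position: [525.7, -2.9, 98.2]
orientation: [-0.468, 0.475, 0.529, -0.525]
wrist_force: [2.4, 1.2, 1.3]
gripper_width: 48.2
```

```bash
python3 -c "
from h import *
gst(-5);c=cam('wrist');crop(c,320,200,90,'w15.png',4);c=cam('scene');crop(c,328,190,50,'s15.png')
"
```

```text
t 10.77 p [525.7  -2.9  98.2] y [ 0.011 -0.001 -1.   ] x [-0.11   0.994 -0.002] F [2.4 1.2 1.3] w 48.2 q [ 0.253  0.307 -0.364  1.821  0.129  1.025  1.52 ]
G [ 4.8 -0.  45.5] tool move to axis, dz -5: [-0.   2.4  6.5]
w15.png 203 110 3
s15.png 263 140 6
```

Call:
drive_tool --rows "0 0.004 0.003 0 0;0 0 0 0 100;0 0 0 0 100;0 0 0 0 100"

```text
time: 11.2
position: [526.4, -2.8, 98.6]
orientation: [-0.466, 0.477, 0.531, -0.523]
wrist_force: [-0.2, -0.2, -0.1]
gripper_width: 81.9
```

```bash
python3 -c "
from h import *
gst(-5);c=cam('wrist');crop(c,320,200,120,'w16.png',4);c=cam('scene');crop(c,328,190,50,'s16.png')
"
```

```text
t 11.20 p [526.4  -2.8  98.6] y [ 0.02  -0.001 -1.   ] x [-0.11   0.994 -0.004] F [-0.2 -0.2 -0.1] w 81.9 q [ 0.254  0.301 -0.365  1.827  0.129  1.015  1.52 ]
G [ 5.2 -0.  46.1] tool move to axis, dz -5: [-0.   2.2  6.8]
w16.png 164 80 2
s16.png 263 140 6
```

Call:
drive_tool --rows "0 -0.025 0.002 0 100;0 -0.035 0.002 0 100;0 -0.035 0 0 100;0.02 -0.03 0 0 100;0.038 0 -0.01 0 100"

```text
time: 11.72
position: [519.0, 47.1, 222.1]
orientation: [0.473, -0.477, -0.524, 0.524]
wrist_force: [2.4, -0.2, -0.1]
gripper_width: 85.8
```

```bash
python3 -c "
from h import *
plan([614,297,195],96.65)
t=cam('top');e=ring(t,204.8,194.7,22,150);print(e,onz(t,*e[0],70)); crop(t,323,240,45,'t17.png')
"
```

```text
t 11.72 p [519.   47.1 222.1] y [ 0.004 -0.004 -1.   ] x [-0.097  0.995 -0.004] F [ 2.4 -0.2 -0.1] w 85.8 q [ 0.204  0.192 -0.41   1.669  0.084  1.294  1.446]
dist 268.7 turn -1.1 rows 7 tool total [ 237.3   26.5 -123.2]
0.0342 0.0038 -0.0169 -0.2; 0.0342 0.0038 -0.0170 -0.2; 0.0341 0.0038 -0.0171 -0.2; 0.0341 0.0038 -0.0172 -0.2; 0.0340 0.0038 -0.0173 -0.2; 0.0340 0.0038 -0.0174 -0.2; 0.0340 0.0038 -0.0175 -0.2
((203.9091033935547, 194.17091369628906), (23.591541290283203, 25.110523223876953), 48.23481369018555) [615.43097858 299.20932157  70.        ]
t17.png 265 195 6
```

Call:
drive_tool --rows "0.034 0.004 -0.017 -0.2 100;0.034 0.004 -0.017 -0.2 100;0.034 0.004 -0.017 -0.2 100;0.034 0.004 -0.017 -0.2 100;0.034 0.004 -0.0175 -0.2 100"

```text
time: 12.18
position: [584.5, 232.4, 198.2]
orientation: [0.469, -0.472, -0.527, 0.529]
wrist_force: [1.1, -0.5, 0.8]
gripper_width: 85.5
```

Call:
drive_tool --rows "0.034 0.004 -0.0175 0 100;0.025 0.004 -0.01 0 100;0.006 0 0 0 100;0 0 0 0 100"

```text
time: 12.52
position: [600.8, 312.7, 181.1]
orientation: [0.469, -0.466, -0.527, 0.534]
wrist_force: [-0.6, 0.1, 0.3]
gripper_width: 85.4
```

```bash
python3 -c "
from h import *
plan([615,298,195],96.65)
c=cam('wrist');cv2.imwrite('pics/w17.png',c['img'][:,:,::-1]);print(proj(c,[615,298,70]))
s=cam('scene');crop(s,328,190,50,'s17.png')
"
```

```text
t 12.52 p [600.8 312.7 181.1] y [-0.01  -0.003 -1.   ] x [-0.126  0.992 -0.002] F [-0.6  0.1  0.3] w 85.4 q [-0.225  0.581 -0.476  1.261  0.256  1.369  1.01 ]
dist 24.7 turn 0.6 rows 1 tool total [-16.2 -14.  -12.3]
-0.0164 -0.0140 -0.0121 0.6
[297.57353495 213.9805597 ]
s17.png 263 140 6
```

```bash
python3 -c "
from h import *
c=cam('wrist');e=ring(c,300,214,42,150);p=onz(c,*e[0],70);print(e,p)
plan([p[0],p[1],100],96.65)
"
```

```text
((302.17205810546875, 213.9087677001953), (65.47721862792969, 71.53340148925781), 89.1812973022461) [615.07921638 299.30377113  70.        ]
t 12.67 p [602.1 308.7 182.4] y [-0.008 -0.005 -1.   ] x [-0.122  0.993 -0.004] F [ 0.1 -0.2 -0. ] w 85.9 q [-0.221  0.578 -0.474  1.263  0.257  1.369  1.011]
dist 83.9 turn 0.3 rows 3 tool total [-10.5  82.3 -12.5]
-0.0035 0.0274 -0.0042 0.1; -0.0035 0.0274 -0.0042 0.1; -0.0035 0.0274 -0.0042 0.1
```

Call:
drive_tool --rows "-0.004 0.027 -0.005 0.1 100;-0.0035 0.027 -0.004 0.1 100;-0.003 0.022 -0.003 0.1 100;0 0 0 0 100"

```text
time: 13.0
position: [619.2, 290.7, 109.2]
orientation: [0.471, -0.474, -0.525, 0.527]
wrist_force: [-0.2, -1.5, -1.9]
gripper_width: 85.4
```

```bash
python3 -c "
from h import *
plan([615.1,299.3,34],96.65)
c=cam('wrist');e=ring(c,317,270,75,170);print(e);crop(c,317,270,120,'w18.png')
"
```

```text
t 13.00 p [619.2 290.7 109.2] y [ 0.002 -0.006 -1.   ] x [-0.107  0.994 -0.006] F [-0.2 -1.5 -1.9] w 85.4 q [-0.198  0.637 -0.451  1.336  0.285  1.233  1.011]
dist 75.8 turn -0.5 rows 2 tool total [ 9.5 75.2  3.1]
0.0048 0.0376 0.0016 -0.2; 0.0048 0.0376 0.0016 -0.2
((331.6995849609375, 232.35121154785156), (74.65172576904297, 91.84407043457031), 70.80583953857422)
w18.png 161 150 2
```

Call:
drive_tool --rows "0.004 0.004 0.0015 -0.2 100;0.003 0.003 0.0015 -0.2 100;0 0.001 0 0 100"

```text
time: 13.3
position: [618.1, 296.6, 108.9]
orientation: [-0.468, 0.475, 0.528, -0.525]
wrist_force: [-0.7, 0.5, 0.4]
gripper_width: 85.4
```

```bash
python3 -c "
from h import *
plan([615.1,299.3,34],96.65)
c=cam('wrist');crop(c,317,270,120,'w19.png')
plan([615.1,299.3,34],96.65)
"
```

```text
t 13.30 p [618.1 296.6 108.9] y [ 0.01  -0.003 -1.   ] x [-0.11   0.994 -0.004] F [-0.7  0.5  0.4] w 85.4 q [-0.205  0.635 -0.453  1.341  0.288  1.223  1.003]
dist 75.1 turn -0.3 rows 2 tool total [ 3.4 74.9  3.4]
0.0017 0.0375 0.0017 -0.2; 0.0017 0.0375 0.0017 -0.2
w19.png 161 150 2
t 13.35 p [618.4 296.4 109.1] y [ 0.01  -0.003 -1.   ] x [-0.11   0.994 -0.004] F [-1.  -0.4  0.6] w 85.7 q [-0.205  0.635 -0.453  1.341  0.288  1.223  1.004]
dist 75.2 turn -0.3 rows 2 tool total [ 3.5 75.   3.7]
0.0018 0.0375 0.0018 -0.2; 0.0018 0.0375 0.0018 -0.2
```

Call:
drive_tool --rows "0.0005 0.02 0.002 0 100;0.0005 0.025 0.002 0 100;0.0005 0.02 0.002 0 100;0.0005 0.008 0.002 0 100"

```text
time: 13.68
position: [615.1, 301.1, 42.8]
orientation: [-0.466, 0.477, 0.534, -0.521]
wrist_force: [-0.5, -0.7, 0.3]
gripper_width: 85.8
```

```bash
python3 -c "
from h import *
plan([615.1,299.3,34],96.65)
"
```

```text
t 13.68 p [615.1 301.1  42.8] y [ 0.023  0.004 -1.   ] x [-0.111  0.994  0.001] F [-0.5 -0.7  0.3] w 85.8 q [-0.216  0.685 -0.438  1.418  0.319  1.086  0.972]
dist 9.0 turn -0.3 rows 1 tool total [-1.8  8.8  0.4]
-0.0019 0.0088 0.0004 -0.3
```

Call:
drive_tool --rows "-0.0015 0.008 0.001 0 60;0 0.001 0.001 0 0;0 0.001 0.001 0 0;0 0.001 0.001 0 0"

```text
time: 14.02
position: [612.2, 300.3, 33.6]
orientation: [-0.465, 0.477, 0.535, -0.52]
wrist_force: [0.6, -0.1, 0.7]
gripper_width: 65.1
```

```bash
python3 -c "
from h import *
st()
"
```

```text
t 14.02 p [612.2 300.3  33.6] y [ 0.026  0.005 -1.   ] x [-0.112  0.994  0.002] F [ 0.6 -0.1  0.7] w 65.1 q [-0.215  0.688 -0.437  1.437  0.324  1.062  0.967]
```

Call:
drive_tool --rows "0 -0.02 0.001 0 0;0 -0.038 0.002 0 0;0 -0.038 0.004 0 0;-0.01 -0.036 0.01 0 0;-0.025 -0.025 0.015 0 0"

```text
time: 14.43
position: [575.0, 264.2, 188.7]
orientation: [-0.467, 0.472, 0.533, -0.525]
wrist_force: [-0.1, 0.3, -0.8]
gripper_width: 65.0
```

```bash
python3 -c "
from h import *
T=O-60.5*a_+[0,0,67.4];print(T);T[2]=210;plan(T,96.65)
c=cam('wrist');cv2.imwrite('pics/w20.png',c['img'][:,:,::-1])
"
```

```text
[442.10703881 -12.60614127 137.4       ]
t 14.43 p [575.  264.2 188.7] y [ 0.013  0.003 -1.   ] x [-0.119  0.993  0.001] F [-0.1  0.3 -0.8] w 65.0 q [-0.134  0.463 -0.49   1.418  0.224  1.303  1.053]
dist 307.8 turn 0.2 rows 8 tool total [-259.5  -23.8  163.8]
-0.0324 -0.0030 0.0206 0.0; -0.0324 -0.0030 0.0206 0.0; -0.0324 -0.0030 0.0206 0.0; -0.0324 -0.0030 0.0205 0.0; -0.0324 -0.0030 0.0205 0.0; -0.0324 -0.0030 0.0205 0.0; -0.0324 -0.0030 0.0205 0.0; -0.0324 -0.0030 0.0205 0.0
```

Call:
drive_tool --rows "-0.032 -0.012 0.0205 0 0;-0.032 -0.012 0.0205 0 0;-0.032 -0.006 0.0205 0 0;-0.032 -0.002 0.0205 0 0;-0.032 -0.002 0.0205 0 0"

```text
time: 14.9
position: [491.2, 91.5, 229.0]
orientation: [-0.463, 0.473, 0.537, -0.522]
wrist_force: [0.5, -0.6, -1.0]
gripper_width: 65.0
```

Call:
drive_tool --rows "-0.032 0 0.0205 0 0;-0.03 0 0.018 0 0;-0.01 0 0.006 0 0;0 0 0 0 0"

```text
time: 15.23
position: [450.5, 3.2, 230.7]
orientation: [-0.464, 0.478, 0.535, -0.519]
wrist_force: [1.4, 0.2, -0.6]
gripper_width: 64.8
```

```bash
python3 -c "
from h import *
plan([442.1,-12.6,150],96.65)
"
```

```text
t 15.23 p [450.5   3.2 230.7] y [ 0.03   0.003 -1.   ] x [-0.112  0.994 -0.001] F [ 1.4  0.2 -0.6] w 64.8 q [ 3.030e-01  4.000e-03 -3.790e-01  1.842e+00  1.000e-03  1.266e+00
  1.606e+00]
dist 82.7 turn -0.2 rows 3 tool total [-14.7  80.4  12.6]
-0.0049 0.0268 0.0042 -0.1; -0.0049 0.0268 0.0042 -0.1; -0.0049 0.0268 0.0042 -0.1
```

Call:
drive_tool --rows "-0.005 0.025 0.005 0 0;-0.005 0.027 0.005 0 0;-0.004 0.02 0.005 0 0;-0.001 0.003 0.001 0 0"

```text
time: 15.57
position: [441.1, -12.4, 157.6]
orientation: [-0.461, 0.482, 0.537, -0.517]
wrist_force: [-1.2, 0.0, -2.2]
gripper_width: 65.1
```

```bash
python3 -c "
from h import *
plan([442.1,-12.6,140],96.65)
c=cam('wrist');cv2.imwrite('pics/w21.png',c['img'][:,:,::-1]);c=cam('scene');crop(c,328,185,55,'s21.png')
"
```

```text
t 15.57 p [441.1 -12.4 157.6] y [ 0.041  0.001 -0.999] x [-0.111  0.994 -0.003] F [-1.2  0.  -2.2] w 65.1 q [ 0.319  0.037 -0.368  1.981  0.016  1.086  1.626]
dist 17.6 turn -0.3 rows 1 tool total [-0.2 17.6 -0.3]
-0.0002 0.0176 -0.0003 -0.3
s21.png 257 130 5
```

Call:
drive_tool --rows "0 0.009 0.001 0 0;0 0.008 0.001 0 0;0 0.006 0 0 0;0 0.006 0 0 0;0 0.006 0 0 0"

```text
time: 16.08
position: [452.0, -9.3, 132.7]
orientation: [-0.453, 0.487, 0.543, -0.513]
wrist_force: [1.1, -3.8, 28.8]
gripper_width: 65.1
```

```bash
python3 -c "
from h import *
gst(0);
c=cam('wrist');cv2.imwrite('pics/w22.png',c['img'][:,:,::-1])
"
```

```text
t 16.08 p [452.   -9.3 132.7] y [ 0.064  0.001 -0.998] x [-0.116  0.993 -0.007] F [ 1.1 -3.8 28.8] w 65.1 q [ 0.309  0.072 -0.374  2.007  0.035  1.004  1.607]
G [-77.3   2.2  45.2] tool move to axis, dz 0: [ -2.   37.1 -67.8]
```

Call:
drive_tool --rows "0 0.007 -0.002 0 0;0 0.007 -0.001 0 0;0 0.007 -0.001 0 0"

```text
time: 16.38
position: [469.2, -8.6, 121.8]
orientation: [-0.446, 0.494, 0.549, -0.507]
wrist_force: [-0.4, -0.1, 19.0]
gripper_width: 63.8
```

```bash
python3 -c "
from h import *
gst(0);
c=cam('wrist');cv2.imwrite('pics/w23.png',c['img'][:,:,::-1]);c=cam('scene');crop(c,328,185,55,'s23.png')
"
```

```text
t 16.38 p [469.2  -8.6 121.8] y [ 0.09  -0.001 -0.996] x [-0.116  0.993 -0.012] F [-0.4 -0.1 19. ] w 63.8 q [ 0.302  0.105 -0.374  2.002  0.056  0.953  1.588]
G [-57.4   1.   42.5] tool move to axis, dz 0: [ -0.7  28.8 -49.7]
s23.png 257 130 5
```

```bash
python3 -c "
from h import *
s,M=st()
c=cam('wrist');crop(c,317,240,100,'w23c.png',3)
o,d=ray(c,320,168); E=o+d*((O-o)@zs)/(d@zs); print('E',E,sfr(E))
for v in (298,302,306):
  o,d=ray(c,317,v); b=d@(o-E);cc=(o-E)@(o-E)-70**2;D=b*b-cc
  if D>0:
      P=o+d*(-b-D**.5); a=(P-E)/70; print(v,np.round(a,3),'in stud',np.round([a@xs,a@ys,a@zs],3))
"
```

```text
t 16.48 p [470.1  -8.4 121.5] y [ 0.091 -0.001 -0.996] x [-0.116  0.993 -0.011] F [ 7.8 -0.7  6.7] w 63.4 q [ 0.302  0.106 -0.374  2.002  0.056  0.951  1.588]
w23c.png 187 140 3
E [421.37530759 -11.23976093 107.74015222] [-89.3   3.8  -0. ]
298 [0.352 0.03  0.936] in stud [-0.076 -0.011  0.997]
302 [0.389 0.034 0.92 ] in stud [-0.035 -0.011  0.999]
306 [0.432 0.039 0.901] in stud [ 0.013 -0.011  1.   ]
```

```bash
python3 -c "
from h import *
s,M,G=gst(113,(0,-11,-3)); print(M.T@zs*113, M.T@xs*57)
"
```

```text
t 16.53 p [470.   -8.4 121.5] y [ 0.091 -0.001 -0.996] x [-0.116  0.993 -0.011] F [ 7.9 -0.3  8.2] w 63.9 q [ 0.302  0.106 -0.374  2.002  0.056  0.95   1.588]
G [-54.    1.   44.1] tool move to axis, dz 113: [  -1.9  -70.5 -103.5]
[ -1.13315612 -97.65804448 -56.83856353] [  0.27845329  28.6694659  -49.26443128]
```

Call:
drive_tool --rows "0 -0.015 -0.004 0 0;0 -0.027 -0.012 0 0;0 -0.032 -0.016 0 0;0 -0.03 -0.02 0 0;0 -0.004 -0.02 0 0"

```text
time: 16.95
position: [531.3, 0.8, 238.5]
orientation: [-0.446, 0.493, 0.549, -0.507]
wrist_force: [1.4, 0.2, -0.9]
gripper_width: 63.5
```

Call:
drive_tool --rows "0 0.005 -0.012 0 0;0 0 0 0 0"

```text
time: 17.12
position: [548.9, 3.3, 238.0]
orientation: [-0.444, 0.495, 0.551, -0.505]
wrist_force: [-0.0, 0.3, -1.7]
gripper_width: 63.7
```

```bash
python3 -c "
from h import *
s,M,G=gst(0,(0,-11,-3)); c=cam('wrist');cv2.imwrite('pics/w24.png',c['img'][:,:,::-1]);c=cam('scene');crop(c,328,185,55,'s24.png')
"
```

```text
t 17.12 p [548.9   3.3 238. ] y [ 0.097  0.    -0.995] x [-0.116  0.993 -0.011] F [-0.   0.3 -1.7] w 63.7 q [ 0.268  0.17  -0.379  1.66   0.077  1.228  1.562]
G [-31.    3.5 183.2] tool move to axis, dz 0: [ -3.4  15.8 -26.7]
s24.png 257 130 5
```

Call:
drive_tool --rows "-0.001 0.012 -0.006 0 0;-0.001 0.016 -0.003 0 0;-0.001 0.014 -0.001 0 0;0 0.001 0.001 0 0"

```text
time: 17.55
position: [558.9, 0.7, 191.1]
orientation: [-0.445, 0.494, 0.549, -0.506]
wrist_force: [-0.2, -0.3, -2.5]
gripper_width: 63.8
```

```bash
python3 -c "
from h import *
s,M,G=gst(-20,(0,-11,-3)); c=cam('wrist');cv2.imwrite('pics/w25.png',c['img'][:,:,::-1]);c=cam('scene');crop(c,328,185,55,'s25.png')
"
```

```text
t 17.55 p [558.9   0.7 191.1] y [ 0.093 -0.001 -0.996] x [-0.116  0.993 -0.012] F [-0.2 -0.3 -2.5] w 63.8 q [ 0.261  0.226 -0.375  1.701  0.102  1.139  1.547]
G [-2.400e+00 -1.000e-01  1.449e+02] tool move to axis, dz -20: [ 0.4 18.5  8. ]
s25.png 257 130 5
```

Call:
drive_tool --rows "0 0.009 0.004 0 0;0 0.009 0.004 0 0"

```text
time: 17.82
position: [554.2, 0.3, 176.3]
orientation: [-0.443, 0.496, 0.551, -0.505]
wrist_force: [-0.3, -0.7, -0.9]
gripper_width: 63.9
```

```bash
python3 -c "
from h import *
s,M,G=gst(-20,(0,-11,-3)); c=cam('wrist');crop(c,318,170,80,'w26.png')
"
```

```text
t 17.82 p [5.542e+02 3.000e-01 1.763e+02] y [ 0.099 -0.001 -0.995] x [-0.116  0.993 -0.012] F [-0.3 -0.7 -0.9] w 63.9 q [ 0.264  0.223 -0.376  1.739  0.103  1.097  1.546]
G [ -0.5  -0.  129.5] tool move to axis, dz -20: [ 0.3 17.5  9.7]
w26.png 214 90 3
```

Call:
drive_tool --rows "0 0.009 0.005 0 0;0 0.009 0.005 0 0"

```text
time: 18.03
position: [545.2, -1.0, 156.1]
orientation: [-0.443, 0.496, 0.551, -0.505]
wrist_force: [4.3, 1.8, 11.6]
gripper_width: 63.6
```

```bash
python3 -c "
from h import *
s,M,G=gst(-20,(0,-11,-3)); c=cam('wrist');crop(c,318,170,80,'w27.png')
"
```

```text
t 18.03 p [545.2  -1.  156.1] y [ 0.1   -0.001 -0.995] x [-0.116  0.993 -0.013] F [ 4.3  1.8 11.6] w 63.6 q [ 0.267  0.222 -0.375  1.788  0.105  1.049  1.544]
G [ -0.2  -0.2 107.3] tool move to axis, dz -20: [ 0.5 17.3 10. ]
w27.png 214 90 3
```

```bash
python3 -c "
from h import *
s,M=st(); c=cam('wrist')
for h in (60,64,68):
  o,d=ray(c,319,168.7); E=o+d*((O+h*zs-o)@zs)/(d@zs); print(h,sfr(E))
# inner can foot upslope edge  v=90+95/3
o,d=ray(c,320,90+94/3.); E=o+d*((O-o)@zs)/(d@zs); print('inner foot',sfr(E))
"; python3 -c "
from h import *
c=cam('scene');crop(c,328,190,35,'s27.png',8)"
```

```text
t 18.08 p [545.1  -0.9 155.3] y [ 0.1   -0.001 -0.995] x [-0.116  0.993 -0.013] F [ 0.1 -0.1 -1.4] w 63.4 q [ 0.267  0.222 -0.375  1.79   0.106  1.046  1.544]
60 [-32.6   1.9  60. ]
64 [-36.2   2.   64. ]
68 [-39.9   2.   68. ]
inner foot [-21.2   2.2   0. ]
s27.png 283 155 8
```

Call:
drive_tool --rows "0 0.007 0.000 0 0;0 0.007 0.002 0 0"

```text
time: 18.35
position: [545.6, -1.3, 143.4]
orientation: [-0.442, 0.497, 0.551, -0.504]
wrist_force: [-0.0, -0.5, -1.0]
gripper_width: 64.0
```

```bash
python3 -c "
from h import *
s,M,G=gst(-20,(0,-11,-3)); c=cam('wrist');crop(c,318,170,80,'w28.png')
"
```

```text
t 18.35 p [545.6  -1.3 143.4] y [ 0.102 -0.001 -0.995] x [-0.116  0.993 -0.013] F [-0.  -0.5 -1. ] w 64.0 q [ 0.265  0.234 -0.374  1.804  0.113  1.02   1.539]
G [ 5.5 -0.6 96. ] tool move to axis, dz -20: [ 0.8 14.3 14.9]
w28.png 214 90 3
```

Call:
drive_tool --rows "0.0003 0.009 0.0055 0 0;0.0003 0.009 0.0055 0 0"

```text
time: 18.57
position: [536.0, -2.0, 122.3]
orientation: [-0.442, 0.496, 0.551, -0.504]
wrist_force: [-0.5, -0.1, -2.9]
gripper_width: 63.8
```

```bash
python3 -c "
from h import *
s,M,G=gst(-20,(0,-11,-3)); c=cam('wrist');crop(c,318,170,80,'w29.png')
"
```

```text
t 18.57 p [536.   -2.  122.3] y [ 0.101 -0.001 -0.995] x [-0.116  0.993 -0.013] F [-0.5 -0.1 -2.9] w 63.8 q [ 0.267  0.238 -0.373  1.852  0.117  0.97   1.535]
G [ 5.7 -0.2 72.8] tool move to axis, dz -20: [ 0.4 14.3 15.1]
w29.png 214 90 3
```

Going in freely; mouth about 29 mm from the plate.

Call:
drive_tool --rows "0.0003 0.009 0.0055 0 0;0.0003 0.009 0.0055 0 0;0 0.005 0.004 0 0"

```text
time: 18.87
position: [523.8, -3.0, 96.2]
orientation: [-0.441, 0.497, 0.552, -0.503]
wrist_force: [11.7, 1.6, 22.2]
gripper_width: 63.5
```

```bash
python3 -c "
from h import *
s,M,G=gst(-20,(0,-11,-3)); c=cam('wrist');crop(c,318,170,80,'w30.png')
"
```

```text
t 18.87 p [523.8  -3.   96.2] y [ 0.105 -0.001 -0.994] x [-0.116  0.993 -0.013] F [11.7  1.6 22.2] w 63.5 q [ 0.27   0.242 -0.372  1.913  0.124  0.901  1.528]
G [ 5.6  0.2 43.9] tool move to axis, dz -20: [-0.  14.3 15.1]
w30.png 214 90 3
```

Call:
drive_tool --rows "0 0 0 0 100;0 0 0.001 0 100;0 0 0.001 0 100"

```text
time: 19.17
position: [522.5, -3.1, 96.6]
orientation: [-0.44, 0.498, 0.553, -0.502]
wrist_force: [-0.1, -0.3, -0.1]
gripper_width: 85.6
```

Call:
drive_tool --rows "0 -0.02 0.001 0 100;0 -0.035 0.002 0 100;0 -0.035 0.002 0 100;0 -0.035 0.01 0 100"

```text
time: 19.5
position: [487.8, -4.9, 213.3]
orientation: [-0.446, 0.492, 0.549, -0.507]
wrist_force: [0.8, 0.2, 0.5]
gripper_width: 85.4
```

```bash
python3 -c "
from h import *
s,M,G=gst(0); c=cam('wrist');cv2.imwrite('pics/w31.png',c['img'][:,:,::-1]); c=cam('scene');crop(c,328,190,45,'s31.png',8)
"
```

```text
t 19.50 p [487.8  -4.9 213.3] y [ 0.089  0.002 -0.996] x [-0.117  0.993 -0.009] F [0.8 0.2 0.5] w 85.4 q [ 0.311  0.055 -0.381  1.835  0.027  1.166  1.611]
G [-78.9   2.4 133.4] tool move to axis, dz 0: [ -2.2  39.6 -68.3]
s31.png 270 145 6
```

```bash
python3 -c "
from h import *
plan([350,0,275])
t=cam('top'); crop(t,203,262,20,'t31.png',12)
"
```

```text
t 19.60 p [489.8  -5.  218.3] y [ 0.099 -0.    -0.995] x [-0.117  0.993 -0.012] F [ 0.1  0.7 -0.2] w 85.3 q [ 0.312  0.048 -0.381  1.832  0.027  1.166  1.611]
dist 151.0 turn 0.0 rows 4 tool total [ 20.7 -70.3 132. ]
0.0052 -0.0176 0.0330 0.0; 0.0052 -0.0176 0.0330 0.0; 0.0052 -0.0176 0.0330 0.0; 0.0052 -0.0176 0.0330 0.0
t31.png 177 242 12
```

Call:
drive_tool --rows "0.005 -0.018 0.033 0 100;0.005 -0.018 0.033 0 100;0.005 -0.018 0.033 0 100;0.005 -0.015 0.033 0 100;0.005 -0.008 0.04 0 100"

```text
time: 20.07
position: [357.0, -3.7, 255.7]
orientation: [-0.46, 0.484, 0.541, -0.511]
wrist_force: [0.7, 0.8, 0.4]
gripper_width: 85.1
```

```bash
python3 -c "
from h import *
st()
"
```

```text
t 20.07 p [357.   -3.7 255.7] y [ 0.053  0.01  -0.999] x [-0.107  0.994  0.004] F [0.7 0.8 0.4] w 85.1 q [ 0.067 -0.253 -0.114  2.012 -0.037  1.328  1.642]
```

Call:
drive_tool --rows "0.005 -0.008 0.04 0 100;0.005 -0.008 0.04 0 100;0.005 -0.008 0.04 0 100;0.005 -0.008 0.04 0 100"

```text
time: 20.4
position: [329.6, 1.7, 237.6]
orientation: [-0.479, 0.463, 0.528, -0.526]
wrist_force: [-0.3, -0.0, 1.2]
gripper_width: 85.4
```

```bash
python3 -c "
from h import *
plan([444.7,308.8,160],65)
"
```

```text
t 20.40 p [329.6   1.7 237.6] y [-0.015  0.017 -1.   ] x [-0.112  0.994  0.018] F [-0.3 -0.   1.2] w 85.4 q [ 0.105 -0.251 -0.153  2.049 -0.056  1.356  1.652]
dist 337.0 turn 31.4 rows 9 tool total [326.3  80.9  23.9]
0.0323 0.0090 -0.0166 3.5; 0.0333 0.0090 -0.0146 3.5; 0.0341 0.0090 -0.0126 3.5; 0.0348 0.0090 -0.0105 3.5; 0.0354 0.0090 -0.0083 3.5; 0.0358 0.0090 -0.0062 3.5; 0.0361 0.0090 -0.0040 3.5; 0.0363 0.0090 -0.0018 3.5; 0.0363 0.0090 0.0004 3.5
```

Call:
drive_tool --rows "0.032 0.009 -0.0165 3.5 100;0.033 0.009 -0.0145 3.5 100;0.034 0.009 -0.0125 3.5 100;0.035 0.009 -0.0105 3.5 100;0.035 0.009 -0.0085 3.5 100"

```text
time: 20.82
position: [398.2, 155.6, 187.4]
orientation: [0.568, -0.55, -0.43, 0.435]
wrist_force: [0.6, -0.0, 2.1]
gripper_width: 85.7
```

Call:
drive_tool --rows "0.036 0.009 -0.006 3.5 100;0.036 0.006 -0.004 3.5 100;0.028 0.003 -0.002 3.5 100;0.01 0 0 3.5 100;0 0 0 0 100"

```text
time: 21.23
position: [441.7, 266.4, 157.7]
orientation: [0.621, -0.599, -0.349, 0.367]
wrist_force: [-0.4, -0.7, 0.1]
gripper_width: 85.1
```

```bash
python3 -c "
from h import *
plan([444.7,308.8,160],65)
c=cam('wrist');cv2.imwrite('pics/w32.png',c['img'][:,:,::-1]);print(proj(c,[444.7,308.8,36]))
"
```

```text
t 21.23 p [441.7 266.4 157.7] y [-0.037  0.014 -0.999] x [ 0.487  0.873 -0.006] F [-0.4 -0.7  0.1] w 85.1 q [-0.208  0.257 -0.437  1.746  0.08   1.185  0.397]
dist 42.5 turn -4.2 rows 2 tool total [39.6 -1.8 15.3]
0.0192 -0.0009 0.0091 -2.1; 0.0195 -0.0009 0.0084 -2.1
[358.88975618 183.28508966]
```

Call:
drive_tool --rows "0.019 -0.001 0.009 0 100;0.017 -0.001 0.005 0 100;0 0 0 0 100;0 0 0 0 100"

```text
time: 21.62
position: [444.9, 298.7, 155.9]
orientation: [0.618, -0.598, -0.348, 0.372]
wrist_force: [-0.2, -0.2, 0.2]
gripper_width: 85.5
```

```bash
python3 -c "
from h import *
plan([444.7,308.8,100],65)
c=cam('wrist');crop(c,325,190,50,'w33.png');print(proj(c,[444.7,308.8,36]))
plan([444.7,308.8,100],65)
"
```

```text
t 21.62 p [444.9 298.7 155.9] y [-0.044  0.007 -0.999] x [ 0.48   0.877 -0.015] F [-0.2 -0.2  0.2] w 85.5 q [-0.26   0.308 -0.448  1.689  0.106  1.204  0.339]
dist 56.8 turn -3.7 rows 2 tool total [ 9.8 55.9  2. ]
0.0048 0.0280 0.0013 -1.9; 0.0049 0.0280 0.0012 -1.9
w33.png 260 140 6
[327.54202573 197.84909155]
t 21.67 p [444.9 298.5 155.9] y [-0.044  0.007 -0.999] x [ 0.481  0.877 -0.015] F [ 0.1 -0.8  0. ] w 85.2 q [-0.26   0.308 -0.448  1.689  0.105  1.204  0.339]
dist 56.9 turn -3.8 rows 2 tool total [ 9.9 56.   2.1]
0.0049 0.0280 0.0014 -1.9; 0.0049 0.0280 0.0012 -1.9
```

```bash
python3 -c "
from h import *
c=cam('wrist')
a=onz(c,292/6+260,355/6+140,36);b=onz(c,546/6+260,345/6+140,36);m=(a+b)/2
print(a,b,m,np.linalg.norm(a-b),np.degrees(np.arctan2(*(b-a)[1::-1])))
az=np.degrees(np.arctan2(*(b-a)[1::-1]))
plan([m[0],m[1],60],az)
"
```

```text
[437.52352891 292.74459693  36.        ] [454.72803175 327.7310433   36.        ] [446.12578033 310.23782011  36.        ] 38.98777177391153 63.814455817499606
t 21.72 p [445.1 298.3 156.2] y [-0.043  0.007 -0.999] x [ 0.482  0.876 -0.014] F [0.2 0.4 0.3] w 85.4 q [-0.26   0.308 -0.447  1.689  0.105  1.204  0.338]
dist 96.9 turn -2.6 rows 3 tool total [12.4 96.1  0.3]
0.0041 0.0320 0.0003 -0.9; 0.0041 0.0320 0.0002 -0.9; 0.0041 0.0320 0.0002 -0.9
```

Call:
drive_tool --rows "0.004 0.025 0.001 -0.9 100;0.004 0.03 0.001 -0.9 100;0.004 0.025 0.001 -0.9 100;0 0.005 0.001 0 100;0 0 0 0 100"

```text
time: 22.13
position: [446.3, 305.3, 71.2]
orientation: [0.609, -0.592, -0.363, 0.383]
wrist_force: [-0.2, -0.6, 0.3]
gripper_width: 85.5
```

```bash
python3 -c "
from h import *
plan([445.8,310,16],64)
c=cam('wrist');crop(c,318,270,120,'w34.png')
"
```

```text
t 22.13 p [446.3 305.3  71.2] y [-0.037  0.006 -0.999] x [ 0.443  0.897 -0.011] F [-0.2 -0.6  0.3] w 85.5 q [-0.285  0.408 -0.44   1.769  0.165  1.031  0.331]
dist 55.4 turn -0.3 rows 2 tool total [ 4.6 55.2  0.5]
0.0023 0.0276 0.0003 -0.1; 0.0023 0.0276 0.0003 -0.1
w34.png 162 150 2
```

Call:
drive_tool --rows "0.001 0.018 0.001 0 100;0.001 0.02 0.001 0 100;0.001 0.015 0.001 0 100;0 0.005 0.0005 0 100"

```text
time: 22.52
position: [448.3, 309.6, 20.5]
orientation: [0.61, -0.594, -0.366, 0.377]
wrist_force: [0.2, -0.3, -0.6]
gripper_width: 85.3
```

```bash
python3 -c "
from h import *
plan([445.8,310,16],64)
"
```

```text
t 22.52 p [448.3 309.6  20.5] y [-0.025  0.011 -1.   ] x [ 0.448  0.894 -0.001] F [ 0.2 -0.3 -0.6] w 85.3 q [-0.309  0.475 -0.42   1.806  0.206  0.92   0.291]
dist 5.1 turn -0.6 rows 1 tool total [-0.7  4.6  2.2]
-0.0008 0.0046 0.0022 -0.6
```

Call:
drive_tool --rows "-0.0005 0.006 0.002 -0.6 60;0 0.001 0.001 0 0;0 0.001 0.0005 0 0;0 0.001 0.0005 0 0;0 0.0005 0.0005 0 0"

```text
time: 22.93
position: [446.6, 311.6, 15.9]
orientation: [0.607, -0.592, -0.371, 0.378]
wrist_force: [0.0, -0.0, -2.2]
gripper_width: 45.2
```

```bash
python3 -c "
from h import *
st()
c=cam('wrist');crop(c,318,270,120,'w35.png')
"
```

```text
t 22.93 p [446.6 311.6  15.9] y [-0.019  0.013 -1.   ] x [0.439 0.898 0.004] F [ 0.  -0.  -2.2] w 45.2 q [-0.313  0.477 -0.421  1.816  0.213  0.902  0.29 ]
w35.png 162 150 2
```

Call:
drive_tool --rows "0 -0.015 0.001 0 0;0 -0.03 0.001 0 0;0 -0.038 0 0 0;-0.01 -0.036 0 0 0;-0.02 -0.033 0 0 0"

```text
time: 23.4
position: [429.4, 282.8, 165.8]
orientation: [0.608, -0.59, -0.367, 0.384]
wrist_force: [0.4, -0.6, -1.4]
gripper_width: 45.0
```

```bash
python3 -c "
from h import *
plan([350,41,265],6.65)
"
```

```text
t 23.40 p [429.4 282.8 165.8] y [-0.034  0.007 -0.999] x [ 0.435  0.9   -0.008] F [ 0.4 -0.6 -1.4] w 45.0 q [-0.228  0.249 -0.464  1.739  0.089  1.203  0.406]
dist 273.2 turn 57.5 rows 9 tool total [-110.2  -98.2 -229.9]
-0.0281 -0.0109 -0.0034 6.4; -0.0276 -0.0109 -0.0065 6.4; -0.0267 -0.0109 -0.0095 6.4; -0.0255 -0.0109 -0.0124 6.4; -0.0239 -0.0109 -0.0152 6.4; -0.0221 -0.0109 -0.0178 6.4; -0.0200 -0.0109 -0.0201 6.4; -0.0176 -0.0109 -0.0222 6.4; -0.0150 -0.0109 -0.0240 6.4
```

Call:
drive_tool --rows "-0.028 -0.012 -0.0035 6.4 0;-0.0275 -0.012 -0.0065 6.4 0;-0.0265 -0.011 -0.0095 6.4 0;-0.0255 -0.011 -0.0125 6.4 0;-0.024 -0.011 -0.015 6.4 0"

```text
time: 23.82
position: [383.9, 149.1, 233.0]
orientation: [0.688, -0.673, -0.186, 0.198]
wrist_force: [1.0, -0.2, -2.4]
gripper_width: 45.1
```

Call:
drive_tool --rows "-0.022 -0.011 -0.018 6.4 0;-0.02 -0.011 -0.02 6.4 0;-0.0175 -0.011 -0.022 6.4 0;-0.015 -0.011 -0.024 6.4 0"

```text
time: 24.15
position: [342.0, 37.8, 279.4]
orientation: [0.713, -0.7, -0.022, 0.036]
wrist_force: [0.3, -1.0, -2.1]
gripper_width: 45.2
```

```bash
python3 -c "
from h import *
plan([350,41,265],6.65)
"
```

```text
t 24.15 p [342.   37.8 279.4] y [-0.02   0.016 -1.   ] x [ 0.997  0.081 -0.019] F [ 0.3 -1.  -2.1] w 45.2 q [ 0.073 -0.232 -0.208  1.94  -0.067  1.447 -0.039]
dist 16.8 turn -2.0 rows 1 tool total [ 8.6 14.3  2. ]
0.0085 0.0143 0.0023 -2.0
```

Call:
drive_tool --rows "-0.041 0 0.001 -1 0;-0.041 0 0.001 -1 0;-0.041 0 0.001 0 0;-0.041 0 0.001 0 0;-0.041 0 0.001 0 0"

```text
time: 24.57
position: [300.8, 41.3, 256.5]
orientation: [0.712, -0.699, 0.003, 0.069]
wrist_force: [-0.2, 0.3, -0.6]
gripper_width: 45.2
```

```bash
python3 -c "
from h import *
st()
"
```

```text
t 24.57 p [300.8  41.3 256.5] y [-0.102  0.014 -0.995] x [ 0.99   0.095 -0.1  ] F [-0.2  0.3 -0.6] w 45.2 q [ 0.171 -0.252 -0.301  2.005 -0.101  1.479 -0.009]
```

Call:
drive_tool --rows "-0.0405 -0.008 0 0 0;-0.0405 -0.008 0 0 0;-0.0405 -0.008 0 0 0;-0.0405 -0.008 0 0 0;-0.0405 -0.008 0 0 0"

```text
time: 24.98
position: [267.7, 45.0, 250.7]
orientation: [0.712, -0.695, 0.031, 0.1]
wrist_force: [-0.9, 1.0, -1.0]
gripper_width: 44.8
```

```bash
python3 -c "
from h import *
st()
"
```

```text
t 24.98 p [267.7  45.  250.7] y [-0.186  0.015 -0.982] x [ 0.978  0.099 -0.184] F [-0.9  1.  -1. ] w 44.8 q [ 0.019 -0.254 -0.19   2.033 -0.091  1.54  -0.051]
```

Call:
drive_tool --rows "-0.038 -0.008 0.014 0 0;-0.038 -0.008 0.014 0 0;-0.0405 -0.008 0 0 0;-0.0405 -0.008 0 0 0;-0.0405 -0.008 -0.003 0 0"

```text
time: 25.4
position: [236.7, 53.3, 252.8]
orientation: [0.707, -0.693, 0.067, 0.123]
wrist_force: [-0.7, -0.9, -2.0]
gripper_width: 45.1
```

```bash
python3 -c "
from h import *
st()
"
```

```text
t 25.40 p [236.7  53.3 252.8] y [-0.267  0.009 -0.964] x [ 0.961  0.082 -0.265] F [-0.7 -0.9 -2. ] w 45.1 q [-0.027 -0.254 -0.178  2.044 -0.105  1.612 -0.103]
```

Call:
drive_tool --rows "-0.034 -0.008 0.022 0 0;-0.036 -0.008 0.018 0 0;-0.039 -0.008 0.006 0 0;-0.0405 -0.008 0 0 0;-0.0405 -0.008 -0.003 0 0"

```text
time: 25.82
position: [204.8, 78.7, 267.0]
orientation: [0.701, -0.69, 0.098, 0.151]
wrist_force: [0.4, -0.9, -1.3]
gripper_width: 45.2
```

```bash
python3 -c "
from h import *
st()
"
```

```text
t 25.82 p [204.8  78.7 267. ] y [-0.347  0.003 -0.938] x [ 0.935  0.076 -0.346] F [ 0.4 -0.9 -1.3] w 45.2 q [-0.191 -0.254 -0.111  2.035 -0.133  1.699 -0.213]
```

Call:
drive_tool --rows "-0.018 -0.006 0.036 0 0;-0.018 -0.006 0.036 0 0;-0.033 -0.006 -0.022 0 0;-0.033 -0.006 -0.022 0 0;-0.033 -0.006 -0.022 0 0"

```text
time: 26.23
position: [154.7, 128.9, 305.2]
orientation: [-0.678, 0.696, -0.132, -0.194]
wrist_force: [0.5, -0.2, -2.5]
gripper_width: 45.0
```

```bash
python3 -c "
from h import *
st()
"
```

```text
t 26.23 p [154.7 128.9 305.2] y [-0.448 -0.046 -0.893] x [ 0.889  0.079 -0.45 ] F [ 0.5 -0.2 -2.5] w 45.0 q [ 0.047 -0.254 -0.462  1.964 -0.245  1.855 -0.301]
```

```bash
python3 -c "
from h import *
plan(O+170*zs,6.65,step=36)
"
```

```text
t 26.23 p [154.7 128.9 305.2] y [-0.448 -0.046 -0.893] x [ 0.889  0.079 -0.45 ] F [ 0.5 -0.2 -2.5] w 45.0 q [ 0.047 -0.254 -0.462  1.964 -0.245  1.855 -0.301]
dist 444.9 turn -1.6 rows 13 tool total [ 394.3 -109.4 -174.4]
0.0307 -0.0084 -0.0126 -0.1; 0.0307 -0.0084 -0.0126 -0.1; 0.0306 -0.0084 -0.0127 -0.1; 0.0306 -0.0084 -0.0128 -0.1; 0.0306 -0.0084 -0.0128 -0.1; 0.0306 -0.0084 -0.0129 -0.1; 0.0305 -0.0084 -0.0130 -0.1; 0.0305 -0.0084 -0.0130 -0.1; 0.0305 -0.0084 -0.0131 -0.1; 0.0304 -0.0084 -0.0132 -0.1; 0.0304 -0.0084 -0.0132 -0.1; 0.0304 -0.0084 -0.0133 -0.1; 0.0304 -0.0084 -0.0134 -0.1
```

Call:
drive_tool --rows "0.0305 -0.0085 -0.0125 0 0;0.0305 -0.0085 -0.0125 0 0;0.0305 -0.0085 -0.0125 0 0;0.0305 -0.0085 -0.0125 0 0;0.0305 -0.0085 -0.013 0 0"

```text
time: 26.65
position: [316.8, 81.3, 278.0]
orientation: [-0.676, 0.699, -0.125, -0.195]
wrist_force: [-0.2, 0.1, -0.7]
gripper_width: 45.0
```

```bash
python3 -c "
from h import *
plan(O+170*zs,6.65,step=36)
"
```

```text
t 26.65 p [316.8  81.3 278. ] y [-0.438 -0.054 -0.897] x [ 0.893  0.09  -0.442] F [-0.2  0.1 -0.7] w 45.0 q [ 0.091  0.092 -0.391  1.73  -0.046  1.776 -0.203]
dist 273.9 turn -0.7 rows 8 tool total [ 244.7  -59.9 -107.6]
0.0308 -0.0075 -0.0131 -0.1; 0.0307 -0.0075 -0.0131 -0.1; 0.0307 -0.0075 -0.0132 -0.1; 0.0307 -0.0075 -0.0132 -0.1; 0.0307 -0.0075 -0.0133 -0.1; 0.0306 -0.0075 -0.0133 -0.1; 0.0306 -0.0075 -0.0133 -0.1; 0.0306 -0.0075 -0.0134 -0.1
```

Call:
drive_tool --rows "0.0305 -0.0075 -0.013 0 0;0.0305 -0.0075 -0.013 0 0;0.0305 -0.0075 -0.013 0 0;0.0305 -0.0075 -0.013 0 0;0.03 -0.0075 -0.013 0 0"

```text
time: 27.07
position: [483.8, 29.6, 243.9]
orientation: [-0.676, 0.7, -0.123, -0.194]
wrist_force: [0.6, 0.8, -1.4]
gripper_width: 45.0
```

Call:
drive_tool --rows "0.03 -0.0075 -0.013 0 0;0.02 -0.005 -0.009 0 0;0.005 0 -0.002 0 0;0 0 0 0 0"

```text
time: 27.4
position: [547.4, 6.8, 226.0]
orientation: [-0.676, 0.7, -0.126, -0.193]
wrist_force: [-0.5, -0.3, -2.1]
gripper_width: 45.1
```

```bash
python3 -c "
from h import *
gst(0,(0,16,0));plan(O+125*zs,6.65,step=36)
c=cam('wrist');cv2.imwrite('pics/w40.png',c['img'][:,:,::-1])
c=cam('scene');crop(c,328,190,50,'s40.png',8)
"
```

```text
t 27.40 p [547.4   6.8 226. ] y [-0.437 -0.054 -0.898] x [ 0.894  0.085 -0.441] F [-0.5 -0.3 -2.1] w 45.1 q [ 0.097  0.597 -0.297  1.182  0.141  1.841 -0.086]
G [-24.2   7.1 145. ] tool move to axis, dz 0: [24.4 -0.4 -6.6]
t 27.40 p [547.4   6.8 226. ] y [-0.437 -0.054 -0.898] x [ 0.894  0.085 -0.441] F [-0.5 -0.3 -2.1] w 45.1 q [ 0.097  0.597 -0.297  1.182  0.141  1.841 -0.086]
dist 43.8 turn -1.0 rows 2 tool total [24.6 35.6 -7. ]
0.0124 0.0178 -0.0033 -0.5; 0.0123 0.0178 -0.0034 -0.5
s40.png 263 140 6
```

```bash
python3 -c "
from h import *
s,M=st();c=cam('wrist');crop(c,360,205,60,'w41.png')
for h in (70,95): print(h,proj(c,O+h*zs))
for d in (xs,ys): print(proj(c,O+70*zs+33*d),proj(c,O+70*zs-33*d))
P=np.array(s['position']); print('nut top marks',[proj(c,P+M@[x,-20,0]) for x in(-19.5,19.5)])
"
```

```text
t 27.50 p [546.3   7.5 227.1] y [-0.437 -0.054 -0.898] x [ 0.894  0.086 -0.44 ] F [-1.1 -0.3 -1.6] w 45.0 q [ 0.097  0.594 -0.298  1.185  0.14   1.841 -0.086]
w41.png 282 145 5
70 [350.39314183 216.88146623]
95 [353.42052243 229.03814781]
[390.25546702 216.47036363] [310.77895523 217.29000976]
[351.10692795 178.26344994] [349.7372718  252.36604435]
nut top marks [array([276.00342578, 289.75198187]), array([360.84105429, 289.69392974])]
```

Call:
drive_tool --rows "0.012 0.012 -0.0035 -0.5 0;0.012 0.012 -0.0035 -0.5 0;0.002 0.008 0 0 0;0 0 0 0 0"

```text
time: 27.88
position: [555.5, 3.0, 186.7]
orientation: [-0.678, 0.698, -0.116, -0.2]
wrist_force: [-0.3, -0.4, -2.2]
gripper_width: 45.0
```

```bash
python3 -c "
from h import *
s,M,G=gst(0,(0,16,0));c=cam('wrist');crop(c,318,270,70,'w42.png')
for h in (70,87,95): print(h,proj(c,O+h*zs))
P=np.array(s['position']); print('nut top marks',[proj(c,P+M@[x,-20,0]) for x in(-19.5,19.5)])
crop(cam('scene'),328,190,50,'s42.png',8)
"
```

```text
t 27.88 p [555.5   3.  186.7] y [-0.432 -0.055 -0.9  ] x [ 0.893  0.109 -0.436] F [-0.3 -0.4 -2.2] w 45.0 q [ 0.104  0.633 -0.298  1.213  0.155  1.771 -0.061]
G [ -0.6   2.3 112.6] tool move to axis, dz 0: [ 0.6 -0.  -2.3]
w42.png 227 200 4
70 [319.45993955 226.69699013]
87 [319.31718556 236.88397929]
95 [319.24136994 242.29421595]
nut top marks [array([275.93283936, 289.76701342]), array([360.76248946, 289.70834754])]
s42.png 263 140 6
```

Call:
drive_tool --rows "0.002 0.005 -0.001 0 0;0.002 0.005 0 0 0;0 0 0 0 0"

```text
time: 28.23
position: [555.6, 2.2, 177.7]
orientation: [-0.678, 0.698, -0.115, -0.199]
wrist_force: [-0.5, -0.3, -2.3]
gripper_width: 45.0
```

```bash
python3 -c "
from h import *
s,M,G=gst(0,(0,16,0));c=cam('wrist');crop(c,325,230,50,'w43.png')
for h in (70,87,95): print(h,proj(c,O+3.5*xs+1.3*ys+h*zs))
crop(cam('scene'),328,190,30,'s43.png',10);crop(cam('top'),323,225,30,'t43.png',10)
"
```

```text
t 28.23 p [555.6   2.2 177.7] y [-0.429 -0.055 -0.902] x [ 0.895  0.109 -0.433] F [-0.5 -0.3 -2.3] w 45.0 q [ 0.106  0.636 -0.298  1.227  0.156  1.751 -0.061]
G [  3.2   1.5 104.4] tool move to axis, dz 0: [-3.2  0.1 -1.5]
w43.png 260 180 6
70 [318.88285397 228.49080198]
87 [318.76937631 239.30304708]
95 [318.70878253 245.07647191]
s43.png 289 160 10
t43.png 284 195 10
```

```bash
python3 -c "
from h import *
c=cam('wrist');im=c['img'][235:285,290:350,::-1].astype(float)
im=np.clip((im-20)*1.6,0,255).astype(np.uint8)
cv2.imwrite('pics/w44.png',cv2.resize(im,None,fx=12,fy=12,interpolation=cv2.INTER_NEAREST))
st()
"
```

```text
t 28.43 p [556.    2.2 178.9] y [-0.428 -0.055 -0.902] x [ 0.895  0.109 -0.432] F [-0.   0.2 -2.2] w 45.0 q [ 0.106  0.635 -0.298  1.226  0.156  1.752 -0.061]
```

Call:
drive_tool --rows "0.001 0.005 0 0 0;0.001 0.006 0 0 0"

```text
time: 28.6
position: [554.0, 2.1, 169.0]
orientation: [-0.678, 0.699, -0.113, -0.197]
wrist_force: [0.9, 1.1, -2.1]
gripper_width: 44.9
```

```bash
python3 -c "
from h import *
s,M,G=gst(0,(0,16,0))
c=cam('wrist');im=c['img'][205:285,280:360,::-1].astype(float)
im=np.clip((im-20)*1.6,0,255).astype(np.uint8)
cv2.imwrite('pics/w45.png',cv2.resize(im,None,fx=7,fy=7,interpolation=cv2.INTER_NEAREST))
"
```

```text
t 28.60 p [554.    2.1 169. ] y [-0.425 -0.054 -0.904] x [ 0.897  0.109 -0.429] F [ 0.9  1.1 -2.1] w 44.9 q [ 0.109  0.635 -0.299  1.248  0.157  1.728 -0.063]
G [ 5.5  1.5 95.8] tool move to axis, dz 0: [-5.5  0.1 -1.5]
```

Call:
drive_tool --rows "0.0002 0.006 0 0 0;0 0.006 0 0 0"

```text
time: 28.82
position: [548.6, 1.5, 157.9]
orientation: [-0.678, 0.699, -0.113, -0.197]
wrist_force: [-4.8, -0.2, 8.3]
gripper_width: 45.0
```

```bash
python3 -c "
from h import *
s,M,G=gst(0,(0,16,0))
c=cam('wrist');im=c['img'][205:285,280:360,::-1].astype(float)
im=np.clip((im-20)*1.6,0,255).astype(np.uint8)
cv2.imwrite('pics/w46.png',cv2.resize(im,None,fx=7,fy=7,interpolation=cv2.INTER_NEAREST))
"
```

```text
t 28.82 p [548.6   1.5 157.9] y [-0.425 -0.054 -0.904] x [ 0.897  0.109 -0.428] F [-4.8 -0.2  8.3] w 45.0 q [ 0.113  0.631 -0.3    1.279  0.157  1.7   -0.064]
G [ 5.3  1.6 83.5] tool move to axis, dz 0: [-5.3  0.  -1.6]
```

Call:
drive_tool --rows "-0.002 0.001 0 0 0;0 0.001 0 0 0"

```text
time: 29.03
position: [547.3, 1.5, 158.3]
orientation: [-0.679, 0.699, -0.111, -0.195]
wrist_force: [-0.7, 0.9, 7.2]
gripper_width: 44.9
```

```bash
python3 -c "
from h import *
s,M,G=gst(0,(0,16,0));F=np.array(s['wrist_force'])+[0,0,2];print('F stud',F@xs,F@ys,F@zs, s['torque'])
"
```

```text
t 29.03 p [547.3   1.5 158.3] y [-0.419 -0.054 -0.906] x [ 0.9    0.109 -0.423] F [-0.7  0.9  7.2] w 44.9 q [ 0.115  0.623 -0.301  1.289  0.157  1.692 -0.064]
G [ 4.   1.7 83.3] tool move to axis, dz 0: [-4.   0.  -1.7]
F stud -4.464665054298076 0.9789958509320572 8.075972251282057 [-0.04447334  0.45647113  0.01444929]
```

Call:
drive_tool --rows "-0.0015 0.002 0 0 0;0 0.002 0 0 0"

```text
time: 29.2
position: [547.1, 1.4, 158.3]
orientation: [-0.68, 0.7, -0.107, -0.191]
wrist_force: [-0.3, 0.9, 15.2]
gripper_width: 45.0
```

```bash
cat >> h.py <<'E'
def nst(w=2.2):
    s,M,G=gst(0,(0,16,0));F=np.array(s['wrist_force'])+[0,0,w];T=np.array(s['torque']);print('F stud',np.round([F@xs,F@ys,F@zs],1),'T stud',np.round([T@xs,T@ys,T@zs],2),'lean err',np.round([-M[:,1]@xs,-M[:,1]@ys],3),'jaw angle from xs %.1f'%np.degrees(np.arctan2(M[:,0]@ys,M[:,0]@xs)))
E
python3 -c "
from h import *
nst()
"
```

```text
t 29.20 p [547.1   1.4 158.3] y [-0.41  -0.053 -0.91 ] x [ 0.904  0.11  -0.414] F [-0.3  0.9 15.2] w 45.0 q [ 0.117  0.615 -0.302  1.299  0.156  1.68  -0.065]
G [ 4.   1.7 83.2] tool move to axis, dz 0: [-4.  -0.  -1.7]
F stud [-7.5  0.9 15.7] T stud [-0.06  1.18 -0.02] lean err [-0.01   0.005] jaw angle from xs 0.2
```

Call:
drive_tool --rows "0 0 0 -6 0;0 0.001 0 -6 0;0 0.001 0 -6 0;0 0.001 0 -6 0"

```text
time: 29.53
position: [546.0, 3.8, 158.8]
orientation: [0.687, -0.643, -0.043, 0.336]
wrist_force: [-2.2, 0.9, 9.9]
gripper_width: 45.4
```

```bash
python3 -c "
from h import *
nst()
"
```

```text
t 29.53 p [546.    3.8 158.8] y [-0.406 -0.051 -0.912] x [ 0.771  0.517 -0.372] F [-2.2  0.9  9.9] w 45.4 q [ 0.173  0.621 -0.394  1.303  0.195  1.682  0.333]
G [ 3.1  4.2 83.4] tool move to axis, dz 0: [-4.6 -0.1 -2.5]
F stud [-7.   1.2 10.1] T stud [ 0.26  0.93 -0.1 ] lean err [-0.015  0.004] jaw angle from xs 25.1
```

Call:
drive_tool --rows "0 0 -0.0015 -6 0;0 0 -0.0015 -6 0;0.0005 0.0005 -0.001 -6 0;0.0005 0.0005 -0.0005 -6 0"

```text
time: 29.87
position: [545.5, 2.3, 159.1]
orientation: [0.661, -0.552, -0.191, 0.47]
wrist_force: [-5.8, 1.0, 10.5]
gripper_width: 45.1
```

```bash
python3 -c "
from h import *
nst()
"
```

```text
t 29.87 p [545.5   2.3 159.1] y [-0.41  -0.052 -0.911] x [ 0.485  0.833 -0.266] F [-5.8  1.  10.5] w 45.1 q [ 0.23   0.64  -0.486  1.297  0.24   1.698  0.744]
G [ 2.3  2.7 83.3] tool move to axis, dz 0: [-3.6  0.   0. ]
F stud [-10.5   1.7   9.1] T stud [ 0.3   1.74 -0.11] lean err [-0.01   0.004] jaw angle from xs 50.5
```

Call:
drive_tool --rows "-0.0005 0.001 0.001 -6 0;-0.0005 0.001 0.001 -6 0;-0.0005 0.002 0.001 -6 0;-0.0005 0.002 0.001 -6 0"

```text
time: 30.2
position: [541.4, 0.3, 158.3]
orientation: [0.602, -0.44, -0.333, 0.577]
wrist_force: [1.9, -2.9, -1.3]
gripper_width: 44.9
```

```bash
python3 -c "
from h import *
nst()
"
```

```text
t 30.20 p [5.414e+02 3.000e-01 1.583e+02] y [-0.401 -0.054 -0.914] x [ 0.112  0.988 -0.107] F [ 1.9 -2.9 -1.3] w 44.9 q [ 0.293  0.645 -0.58   1.317  0.286  1.693  1.147]
G [-1.1  1.2 80.7] tool move to axis, dz 0: [-0.9  0.1 -1.4]
F stud [ 1.  -3.1  1.5] T stud [-0.56 -0.97 -0.03] lean err [-0.019  0.007] jaw angle from xs 75.5
```

Call:
drive_tool --rows "0 0.003 -0.001 0 0;0 0.003 -0.001 0 0"

```text
time: 30.37
position: [541.0, -0.6, 153.4]
orientation: [0.601, -0.44, -0.334, 0.577]
wrist_force: [-0.8, 0.6, 30.3]
gripper_width: 45.0
```

```bash
python3 -c "
from h import *
nst()
"
```

```text
t 30.37 p [541.   -0.6 153.4] y [-0.399 -0.053 -0.915] x [ 0.111  0.988 -0.106] F [-0.8  0.6 30.3] w 45.0 q [ 0.296  0.646 -0.581  1.326  0.288  1.681  1.149]
G [ 0.6  0.4 76.1] tool move to axis, dz 0: [-0.5  0.   0.4]
F stud [-14.4   0.7  29.2] T stud [0.33 2.33 0.03] lean err [-0.022  0.007] jaw angle from xs 75.6
```

Call:
drive_tool --rows "0 -0.0005 0 6 0;0 0.0003 0 7 0;0 0.0005 0 7 0;0 0.0005 0 7 0"

```text
time: 30.7
position: [540.4, 0.4, 152.9]
orientation: [0.665, -0.566, -0.179, 0.452]
wrist_force: [1.4, 1.1, 3.3]
gripper_width: 45.0
```

```bash
python3 -c "
from h import *
nst()
"
```

```text
t 30.70 p [5.404e+02 4.000e-01 1.529e+02] y [-0.399 -0.051 -0.916] x [ 0.526  0.805 -0.274] F [1.4 1.1 3.3] w 45.0 q [ 0.235  0.623 -0.478  1.333  0.234  1.664  0.699]
G [ 0.3  1.5 75.4] tool move to axis, dz 0: [-1.3  0.  -0.8]
F stud [-0.9  0.9  5.6] T stud [ 0.24 -0.34  0.  ] lean err [-0.023  0.004] jaw angle from xs 47.6
```

Call:
drive_tool --rows "0 0.0005 0 7 0;0 0.0007 0 7 0;0 0.0007 0 7 0;0 0.0007 0 7 0;0 0.0007 0 7 0"

```text
time: 31.12
position: [541.1, 2.8, 150.7]
orientation: [0.689, -0.678, 0.031, 0.254]
wrist_force: [1.6, -1.5, 1.1]
gripper_width: 45.0
```

```bash
python3 -c "
from h import *
nst()
"
```

```text
t 31.12 p [541.1   2.8 150.7] y [-0.392 -0.048 -0.919] x [ 0.869  0.307 -0.387] F [ 1.6 -1.5  1.1] w 45.0 q [ 0.153  0.599 -0.349  1.344  0.171  1.64   0.119]
G [ 2.2  3.8 73.9] tool move to axis, dz 0: [-3.  -0.1 -3.2]
F stud [-0.1 -1.7  3.5] T stud [-0.29 -0.81  0.04] lean err [-0.03   0.002] jaw angle from xs 11.8
```

Call:
drive_tool --rows "0 0.0007 -0.001 7 0;0 0.0007 -0.001 7 0;0 0.0008 -0.0005 7 0;0 0.0008 -0.0005 7 0;0 0.0008 0 7 0"

```text
time: 31.53
position: [542.3, 2.6, 148.3]
orientation: [-0.648, 0.722, -0.239, -0.03]
wrist_force: [3.2, -2.0, 3.9]
gripper_width: 45.5
```

```bash
python3 -c "
from h import *
nst()
"
```

```text
t 31.53 p [542.3   2.6 148.3] y [-0.385 -0.045 -0.922] x [ 0.883 -0.306 -0.354] F [ 3.2 -2.   3.9] w 45.5 q [ 0.073  0.582 -0.222  1.354  0.113  1.618 -0.458]
G [ 4.5  3.5 72.2] tool move to axis, dz 0: [-2.7 -0.2 -5. ]
F stud [ 0.1 -2.4  6.7] T stud [-0.58 -0.75  0.05] lean err [-0.038  0.   ] jaw angle from xs -24.0
```

Call:
drive_tool --rows "-0.0008 0.0008 -0.001 7 0;-0.0007 0.0008 -0.001 7 0;-0.0005 0.0008 -0.001 7 0;-0.0005 0.0008 -0.001 7 0"

```text
time: 31.87
position: [540.8, 1.2, 148.0]
orientation: [-0.571, 0.706, -0.39, 0.153]
wrist_force: [5.6, -2.2, 4.6]
gripper_width: 44.7
```

```bash
python3 -c "
from h import *
nst()
"
```

```text
t 31.87 p [540.8   1.2 148. ] y [-0.376 -0.044 -0.926] x [ 0.65  -0.725 -0.229] F [ 5.6 -2.2  4.6] w 44.7 q [ 0.01   0.563 -0.122  1.373  0.069  1.598 -0.921]
G [ 3.2  2.3 71.2] tool move to axis, dz 0: [-0.2 -0.1 -3.9]
F stud [ 1.9 -2.8  8.4] T stud [-0.74 -0.65  0.04] lean err [-0.048  0.   ] jaw angle from xs -52.7
```

Call:
drive_tool --rows "0 0.0007 -0.0005 6 0;0 0.0007 -0.0005 6 0;0 0.0007 0 6 0"

```text
time: 32.12
position: [540.7, -1.0, 148.0]
orientation: [-0.496, 0.669, -0.481, 0.274]
wrist_force: [1.7, -1.0, 5.3]
gripper_width: 45.2
```

```bash
python3 -c "
from h import *
nst()
"
```

```text
t 32.12 p [540.7  -1.  148. ] y [-0.371 -0.045 -0.928] x [ 0.388 -0.915 -0.11 ] F [ 1.7 -1.   5.3] w 45.2 q [-0.035  0.556 -0.052  1.381  0.042  1.589 -1.241]
G [ 3.1  0.1 71.2] tool move to axis, dz 0: [-0.8 -0.2 -2.9]
F stud [-1.8 -1.2  7.4] T stud [-0.46 -0.07 -0.  ] lean err [-0.053  0.002] jaw angle from xs -72.5
```

Call:
drive_tool --rows "0 0.0008 0 6 0;0 0.0008 0 6 0;0 0.0008 0 6 0"

```text
time: 32.37
position: [541.5, -2.7, 147.8]
orientation: [-0.408, 0.611, -0.557, 0.387]
wrist_force: [0.6, -1.9, 5.2]
gripper_width: 45.1
```

```bash
python3 -c "
from h import *
nst()
c=cam('wrist');cv2.imwrite('pics/w50.png',c['img'][:,:,::-1])
"
```

```text
t 32.37 p [541.5  -2.7 147.8] y [-0.366 -0.047 -0.93 ] x [ 0.08  -0.997  0.019] F [ 0.6 -1.9  5.2] w 45.1 q [-0.08   0.551  0.017  1.387  0.014  1.58  -1.561]
G [ 3.7 -1.7 71.2] tool move to axis, dz 0: [-1.5 -0.2 -3.8]
F stud [-2.8 -2.   6.9] T stud [-0.4   0.17  0.12] lean err [-0.059  0.004] jaw angle from xs -92.3
```

Call:
drive_tool --rows "0 0.0008 0 6 0;0 0.0008 0 6 0"

```text
time: 32.58
position: [540.4, -3.0, 148.0]
orientation: [0.34, -0.562, 0.6, -0.455]
wrist_force: [-1.3, 0.2, 10.9]
gripper_width: 45.1
```

```bash
python3 -c "
from h import *
nst()
c=cam('wrist');crop(c,318,250,90,'w51.png')
"
```

```text
t 32.58 p [540.4  -3.  148. ] y [-0.366 -0.047 -0.93 ] x [-0.135 -0.985  0.103] F [-1.3  0.2 10.9] w 45.1 q [-0.111  0.549  0.063  1.392 -0.004  1.578 -1.776]
G [ 2.6 -1.9 70.9] tool move to axis, dz 0: [-1.2 -0.1 -3. ]
F stud [-6.7  0.3 11.3] T stud [-0.36  1.34  0.45] lean err [-0.059  0.005] jaw angle from xs -105.6
w51.png 201 160 3
```

Call:
drive_tool --rows "0 0.0008 0 6 0;0 0.0008 0 6 0"

```text
time: 32.8
position: [539.2, -2.4, 148.5]
orientation: [0.27, -0.507, 0.635, -0.516]
wrist_force: [1.8, 1.0, 6.4]
gripper_width: 45.6
```

```bash
python3 -c "
from h import *
nst()
"
```

```text
t 32.80 p [539.2  -2.4 148.5] y [-0.366 -0.048 -0.93 ] x [-0.341 -0.923  0.181] F [1.8 1.  6.4] w 45.6 q [-0.143  0.547  0.109  1.397 -0.023  1.577 -1.99 ]
G [ 1.4 -1.1 70.9] tool move to axis, dz 0: [-0.3 -0.1 -1.8]
F stud [-1.9  0.8  8.6] T stud [-0.57  0.66  1.05] lean err [-0.059  0.005] jaw angle from xs -118.7
```

Call:
drive_tool --rows "0 0.0008 0.0005 6 0;0 0.0008 0.0005 6 0"

```text
time: 32.97
position: [539.1, -1.0, 148.5]
orientation: [0.197, -0.447, 0.661, -0.57]
wrist_force: [4.1, -0.7, 7.1]
gripper_width: 45.2
```

```bash
python3 -c "
from h import *
nst()
c=cam('wrist');crop(c,318,250,90,'w52.png');crop(cam('scene'),328,190,35,'s52.png',8)
"
```

```text
t 32.97 p [539.1  -1.  148.5] y [-0.366 -0.048 -0.93 ] x [-0.523 -0.815  0.248] F [ 4.1 -0.7  7.1] w 45.2 q [-0.175  0.548  0.153  1.399 -0.042  1.576 -2.199]
G [ 1.4  0.2 70.9] tool move to axis, dz 0: [ 1.1 -0.1 -0.9]
F stud [-0.3 -1.1 10.1] T stud [-1.39  0.86  1.11] lean err [-0.059  0.005] jaw angle from xs -131.4
w52.png 201 160 3
s52.png 283 155 8
```

Call:
drive_tool --rows "0 0 0 0 100;0 0 0 0 100;0 0 0 0 100"

```text
time: 33.32
position: [538.6, -0.1, 147.4]
orientation: [0.195, -0.445, 0.662, -0.571]
wrist_force: [-0.2, 0.8, 0.4]
gripper_width: 79.1
```

```bash
python3 -c "
from h import *
nst()
c=cam('wrist');crop(c,318,250,90,'w53.png');crop(cam('scene'),328,190,35,'s53.png',8)
"
```

```text
t 33.32 p [ 5.386e+02 -1.000e-01  1.474e+02] y [-0.366 -0.047 -0.929] x [-0.528 -0.812  0.249] F [-0.2  0.8  0.4] w 79.1 q [-0.177  0.548  0.154  1.401 -0.044  1.574 -2.206]
G [ 1.6  1.2 69.8] tool move to axis, dz 0: [ 1.9 -0.1 -0.4]
F stud [-1.2  0.8  2.3] T stud [ 0.01 -0.39  0.01] lean err [-0.058  0.005] jaw angle from xs -131.8
w53.png 201 160 3
s53.png 283 155 8
```

Call:
drive_tool --rows "0 -0.015 0 0 100;0 -0.025 0 0 100;0 -0.03 0 0 100;0 -0.03 0 0 100"

```text
time: 33.75
position: [571.3, 3.5, 236.3]
orientation: [0.189, -0.448, 0.664, -0.568]
wrist_force: [1.5, 0.2, 0.2]
gripper_width: 84.9
```

```bash
python3 -c "
from h import *
nst()
c=cam('wrist');crop(c,318,200,100,'w54.png');crop(cam('scene'),328,190,35,'s54.png',8);crop(cam('top'),323,225,35,'t54.png',8)
for h in (70,106): print(h,proj(c,O+4*xs+1.3*ys+h*zs))
"
```

```text
t 33.75 p [571.3   3.5 236.3] y [-0.381 -0.048 -0.924] x [-0.526 -0.81   0.259] F [1.5 0.2 0.2] w 84.9 q [-0.172  0.58   0.164  1.157 -0.05   1.803 -2.205]
G [ -6.4   1.  164.2] tool move to axis, dz 0: [-3.6  0.3  5.4]
F stud [0.4 0.1 2.8] T stud [ 0.04 -0.44 -0.01] lean err [-0.043  0.003] jaw angle from xs -131.9
w54.png 188 100 3
s54.png 283 155 8
t54.png 278 190 8
70 [312.88417764 193.49186004]
106 [310.91153647 205.38924627]
```

```bash
python3 -c "
from h import *
c=cam('wrist');g=cv2.cvtColor(c['img'],cv2.COLOR_RGB2GRAY).astype(float)
x0,y0=188,100
cs=[]
for (u,v) in ((298/3+x0,336/3+y0),(453/3+x0,336/3+y0)):
  u0,v0=int(u),int(v);w=g[v0-4:v0+5,u0-6:u0+7];print(np.round(w).astype(int)[2:7]);w=np.clip(w-110,0,None);yy,xx=np.mgrid[v0-4:v0+5,u0-6:u0+7];cs.append((np.sum(w*xx)/w.sum(),np.sum(w*yy)/w.sum()))
print(cs)
a,b=np.array(cs);D=np.linalg.norm(a-b);
for L in (38.7,39.0):
  z=L*c['K'][0,0]/D; m=(a+b)/2; d=np.linalg.inv(c['K'])@[*m,1.]*z; P=c['R']@d+c['o']; print(L,D,z,P,sfr(P))
nst()
"
```

```text
[[210 209 187 143 144 178 183 182 183 184 181 159  91]
 [207 210 205 178 178 212 215 217 216 216 214 189 109]
 [206 208 211 197 177 197 201 200 200 202 202 176  99]
 [207 207 206 192 149 147 147 148 147 148 150 130  68]
 [206 206 204 183 124  98  95  95  94  94  94  80  45]]
[[ 83  54  71 122 147 149 149 149 148 145 128  80  78]
 [ 49  41  97 164 194 197 197 196 196 193 166  89  79]
 [ 29  40 104 176 205 209 208 207 207 204 175  90  84]
 [ 24  34  85 144 171 175 174 173 174 173 149  85  99]
 [ 25  27  54  94 113 117 117 118 117 115 104  88 134]]
[(np.float64(285.0106423413151), np.float64(211.93405549220827)), (np.float64(339.9696569920844), np.float64(212.02418645558487))]
38.7 54.95908855661672 203.9470110177912 [5.58727165e+02 3.51052519e-01 1.81402040e+02] [  4.4  -0.6 125. ]
39.0 54.95908855661672 205.52799559932444 [557.76899479   0.62171197 180.17193907] [  4.1  -0.3 123.5]
t 33.95 p [572.1   3.5 235.9] y [-0.378 -0.047 -0.925] x [-0.527 -0.81   0.257] F [ 0.   0.1 -0.8] w 85.5 q [-0.172  0.58   0.164  1.158 -0.05   1.799 -2.205]
G [ -5.5   0.9 164.2] tool move to axis, dz 0: [-3.1  0.2  4.7]
F stud [-0.5  0.1  1.3] T stud [ 0.04 -0.36 -0.04] lean err [-0.046  0.003] jaw angle from xs -131.9
```

Call:
drive_tool --rows "0 0 0 -6.7 100;0 0 0 -6.7 100;0 0 0 -6.7 100;0 0 0 -6.7 100;0 0 0 -6.7 100"

```text
time: 34.37
position: [568.3, 3.0, 229.3]
orientation: [-0.375, 0.599, -0.579, 0.407]
wrist_force: [0.4, -1.2, -0.6]
gripper_width: 85.3
```

Call:
drive_tool --rows "0 0 0 -6.7 100;0 0 0 -6.7 100;0 0 0 -6.7 100;0 0 0 -5 100;0 0 0 0 100"

```text
time: 34.78
position: [563.4, 2.1, 221.9]
orientation: [-0.496, 0.678, -0.48, 0.253]
wrist_force: [-0.6, 0.5, -0.1]
gripper_width: 85.4
```

```bash
python3 -c "
from h import *
nst()
c=cam('wrist');crop(c,318,200,100,'w55.png')
"
```

```text
t 34.78 p [563.4   2.1 221.9] y [-0.4   -0.049 -0.915] x [ 0.412 -0.902 -0.132] F [-0.6  0.5 -0.1] w 85.4 q [-0.04   0.584 -0.054  1.179  0.043  1.794 -1.206]
G [ -7.9   0.5 147.7] tool move to axis, dz 0: [3.1 0.2 7.3]
F stud [-1.4  0.6  1.7] T stud [ 0.03 -0.42 -0.07] lean err [-0.022  0.002] jaw angle from xs -70.6
w55.png 188 100 3
```

Call:
drive_tool --rows "0.001 0.02 0.004 0 100;0.001 0.025 0.004 0 100;0.001 0.02 0.003 0 100;0 0 0 0 100"

```text
time: 35.17
position: [545.9, 0.5, 154.0]
orientation: [-0.49, 0.676, -0.485, 0.26]
wrist_force: [-1.8, -0.3, -1.7]
gripper_width: 85.4
```

```bash
python3 -c "
from h import *
nst()
c=cam('wrist');crop(c,318,250,100,'w56.png')
"
```

```text
t 35.17 p [5.459e+02 5.000e-01 1.540e+02] y [-0.401 -0.048 -0.915] x [ 0.394 -0.91  -0.125] F [-1.8 -0.3 -1.7] w 85.4 q [-0.037  0.588 -0.054  1.327  0.043  1.644 -1.231]
G [ 4.8  1.  78.7] tool move to axis, dz 0: [-0.5 -0.1 -4.9]
F stud [-1.9 -0.1 -0.3] T stud [ 0.02 -0.44 -0.03] lean err [-0.02   0.001] jaw angle from xs -71.8
w56.png 188 150 3
```

Call:
drive_tool --rows "-0.0015 0.005 0 0 100;0 0.004 0 0 50;0 0.0005 0 0 0;0 0.0005 0 0 0;0 0.0005 0 0 0"

```text
time: 35.63
position: [543.9, 2.0, 149.5]
orientation: [-0.491, 0.674, -0.485, 0.263]
wrist_force: [1.5, -0.1, -2.5]
gripper_width: 44.9
```

```bash
python3 -c "
from h import *
nst()
"
```

```text
t 35.63 p [543.9   2.  149.5] y [-0.395 -0.048 -0.918] x [ 0.392 -0.912 -0.121] F [ 1.5 -0.1 -2.5] w 44.9 q [-0.038  0.582 -0.054  1.345  0.042  1.625 -1.238]
G [ 5.1  2.7 73.9] tool move to axis, dz 0: [ 0.9 -0.1 -5.7]
F stud [ 1.4 -0.3  0.3] T stud [-0.15 -0.7   0.07] lean err [-0.027  0.002] jaw angle from xs -72.1
```

Call:
drive_tool --rows "0 0.0005 0 6 0;0 0.0008 0 6 0;0 0.0008 0 6 0"

```text
time: 35.88
position: [544.7, 0.4, 149.3]
orientation: [-0.408, 0.624, -0.555, 0.369]
wrist_force: [1.3, -3.7, -4.0]
gripper_width: 45.1
```

```bash
python3 -c "
from h import *
nst()
c=cam('wrist');crop(c,318,250,90,'w57.png')
"
```

```text
t 35.88 p [5.447e+02 4.000e-01 1.493e+02] y [-0.391 -0.051 -0.919] x [ 0.112 -0.994  0.007] F [ 1.3 -3.7 -4. ] w 45.1 q [-0.081  0.579  0.011  1.349  0.017  1.618 -1.533]
G [ 5.8  1.  74. ] tool move to axis, dz 0: [ 1.  -0.2 -5.8]
F stud [ 1.6 -3.8 -1.3] T stud [-1.43 -0.9   1.7 ] lean err [-0.031  0.005] jaw angle from xs -90.4
w57.png 201 160 3
```

Call:
drive_tool --rows "0 0.0008 0 6 0;0 0.0008 0 6 0"

```text
time: 36.1
position: [544.5, 0.4, 149.4]
orientation: [0.346, -0.58, 0.595, -0.435]
wrist_force: [1.2, -2.2, 1.0]
gripper_width: 44.9
```

```bash
python3 -c "
from h import *
nst()
c=cam('wrist');crop(c,318,250,90,'w58.png')
"
```

```text
t 36.10 p [5.445e+02 4.000e-01 1.494e+02] y [-0.39  -0.052 -0.92 ] x [-0.087 -0.992  0.093] F [ 1.2 -2.2  1. ] w 44.9 q [-1.110e-01  5.770e-01  5.500e-02  1.353e+00 -1.000e-03  1.616e+00
 -1.735e+00]
G [ 5.7  1.  74. ] tool move to axis, dz 0: [ 2.2 -0.2 -5.3]
F stud [-0.5 -2.3  3.3] T stud [-1.67  0.24  2.09] lean err [-0.032  0.007] jaw angle from xs -102.8
w58.png 201 160 3
```

Call:
drive_tool --rows "0 0 0 0 100;0 0 0 0 100;0 0 0 0 100;0 -0.01 0 0 100"

```text
time: 36.48
position: [547.9, 1.6, 158.0]
orientation: [0.347, -0.581, 0.595, -0.434]
wrist_force: [-0.1, -0.7, -0.9]
gripper_width: 85.4
```

Call:
drive_tool --rows "0 -0.02 0 0 100;0 -0.03 0 0 100;0 -0.035 0 0 100;0 -0.035 0 0 100;0 -0.03 0 0 100"

```text
time: 36.9
position: [605.7, 8.8, 300.0]
orientation: [0.346, -0.584, 0.596, -0.428]
wrist_force: [0.7, -0.4, 0.6]
gripper_width: 86.0
```

```bash
python3 -c "
from h import *
nst()
c=cam('wrist');crop(c,318,200,100,'w59.png');crop(cam('scene'),328,190,35,'s59.png',8)
"
```

```text
t 36.90 p [605.7   8.8 300. ] y [-0.399 -0.05  -0.915] x [-0.078 -0.993  0.088] F [ 0.7 -0.4  0.6] w 86.0 q [-0.111  0.675  0.071  0.868 -0.015  2.013 -1.717]
G [ -2.2   2.2 236.6] tool move to axis, dz 0: [1.7 0.1 2.6]
F stud [-0.6 -0.5  2.9] T stud [-0.   -0.47 -0.03] lean err [-0.022  0.003] jaw angle from xs -102.2
w59.png 188 100 3
s59.png 283 155 8
```

```bash
python3 -c "
from h import *
nst()
c=cam('scene');cv2.imwrite('pics/s60.png',c['img'][:,:,::-1]);c=cam('wrist')
im=cv2.resize(c['img'][140:215,270:360,::-1],None,fx=8,fy=8,interpolation=cv2.INTER_CUBIC);cv2.imwrite('pics/w60.png',im)
"
```

```text
t 37.00 p [607.7   9.  302.8] y [-0.392 -0.049 -0.919] x [-0.078 -0.993  0.087] F [0.6 0.1 0.8] w 85.5 q [-0.111  0.674  0.071  0.861 -0.015  2.013 -1.717]
G [ -1.4   2.2 240. ] tool move to axis, dz 0: [1.9 0.1 1.8]
F stud [-0.7 -0.   2.9] T stud [ 0.05 -0.45  0.02] lean err [-0.03   0.003] jaw angle from xs -102.2
```

```bash
python3 - <<'E'
from bench import bot
import cv2,numpy as np
for n in("scene","top"):
    im=bot.read_camera(n)["image"][:,:,::-1]
    from h import *
    r=bot.read_camera(n)
    p,_=cv2.projectPoints(np.array([[520.,-3,110]]),np.array(r["rvec"],float),np.array(r["tvec"],float),np.array([[r["fx"],0,r["cx"]],[0,r["fy"],r["cy"]],[0,0,1.]]),None)
    u,v=p[0,0].astype(int);print(n,u,v)
    c=im[max(v-75,0):v+75,max(u-95,0):u+95]
    cv2.imwrite(f"pics/fin_{n}.png",cv2.resize(c,None,fx=4,fy=4,interpolation=cv2.INTER_CUBIC))
s=bot.state();print(s["time"],np.round(s["wrist_force"],1),s["gripper_width"])
E
```

```text
scene 324 186
top 322 228
37.3 [-0.2 -0.4  0.3] 85.60424174993065
```

View pics/fin_scene.png

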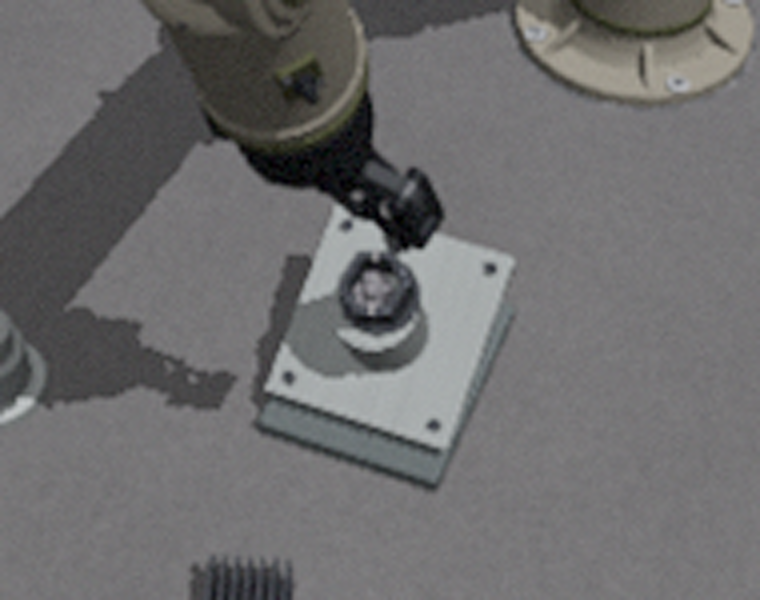

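View pics/fin_top.png

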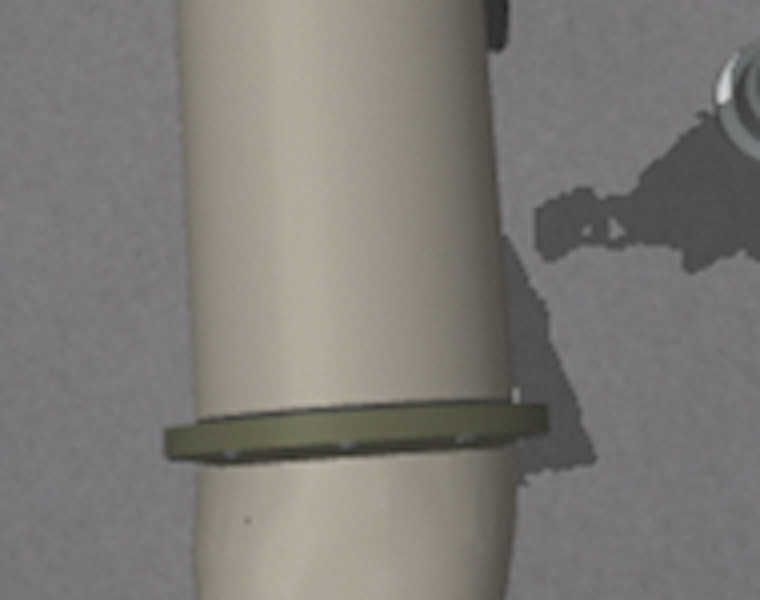

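The scene crop shows the nut at (378,290) sitting square on the larger can. The can is seated on the plate with no visible gap at its lower rim, around (380,360). The gripper is clear of the nut, and the top view of it is blocked by the arm.

```bash
python3 -c "from bench import bot; print(bot.close_job())"
```

```text
the job is handed in; nothing more can be done
None
```

I put the smaller can and then the larger can over the copper core. I then set the nut on the lands, turned it back about 76° until it dropped off the thread start, and ran it forward until it tightened. I let go, backed clear and handed the job in at about 37 s.

**What the last checks showed:**
- **Lands:** the nut's underside read 83.2–83.3 mm from the plate, against 83.2 mm nominal.
- **Drop:** its underside read 76.1 mm after the drop, within the expected 75 to 77 mm.
- **Tightening:** after re-gripping, the torque about the stud rose to about 2.1 N m.
- **Final state:** the wrist force was about 0 with the gripper open. The scene picture shows the larger can on the plate with the nut square on it. The smaller can is hidden now, but it looked home in the pictures before it was covered. The barrel, heat sink and other items were in place in the last pictures.

**What disagreed or stayed loose:**
- **Home height:** the nut's underside read 70.9–71.2 mm instead of 70 mm. I put this down to the tool leaning about 3° at that reading, but did not confirm it.
- **Forward turn:** the torque only began to rise after about 181°, and I turned about 238° in all, more than the stated 135–175°. Some of this may be the nut slipping in the jaws or the can turning with it.
- **Nut top:** a rough camera estimate put it at 109 ± 3 mm from the plate, against 106 mm nominal.
- **Stud position:** my estimate of the stud's axis was about 4 mm off along the slope.
- **Larger can position:** it sits a few millimetres downslope of the stud's axis, within its play.
- **Top camera:** the arm blocked its view of the mount in the last picture, so it could not confirm the result.

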